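# Stow the gate weights under the organiser

### The job

Put away the spare gate weights: one at a time, red first, then yellow, blue and green (skipping any that is not there), find the bar's hidden balance point with a small trial lift, shift your grip to it, raise the bar level, and lay it squarely in the bamboo tray's pocket, each on top of the one before. Then take the tray by its upright tab and slide it along the sill, without lifting it, straight in under the white organiser until its base plate is wholly beneath, midway between the legs, and let go. Do not knock the organiser's legs or underside, and leave the jars and the cup where they are.

Things in the scene. Friction and masses are not known exactly. Their poses are not given: they have to be found in the camera images.
- bar_red: waxed steel gate weight, red end caps and top stripe: straight bar 200 long (x axis), 30 wide, 22 tall. Origin: middle of length and width, at the underside; z up. A bead 5 tall, 190 long runs along both long sides, centred 16 above the underside, making it 36 wide there: grip across the beads. Ends look alike; either way round will do. May be absent
- bar_yellow: the same bar with yellow caps and stripe; may be absent. Each bar weighs 0.8 to 0.92 kg, mostly a slug locked somewhere inside, unseen: the balance point lies anywhere up to 64 from the middle, often far out, towards either end; it differs from bar to bar and start to start
- bar_blue: the same bar with blue caps and stripe; may be absent. The bars are slippery (friction about 0.12): gripped more than some 30 from its balance point a bar swings down at its heavy end even under a firm grip; gripped within about 8 of it, with 60 to 90 N, it stays level; under 45 N it slips out
- bar_green: the same bar with green caps and stripe; may be absent
- tray: bamboo tray, loose, 0.5 kg, on slippery glides. Origin: centre of the underside of its base plate, on the sill; z up. Plate 64 (x) by 224 (y), 8 thick. A handle arm 30 wide, 8 thick runs from the plate's -x edge to an upright tab at x = -115. It starts 130 to 150 from home, on the organiser's -x side
- tray_pocket (a point): centre of the pocket's floor, 8 above the sill; axes as the tray's, long axis y. End walls: inner faces at y = +-105. Four corner cheeks: inner faces at x = +-23, only from |y| = 90 to 105; between them the sides are open for the fingers. Walls and cheeks rise 72 above this floor. A bar has about 5 play all round
- tray_tab (a point): centre of the tray's upright tab, at tray x = -115, y = 0, 34 above the sill; tab 12 thick (x), 44 wide (y), top 56 above the sill. It stays outside the organiser when the tray is home
- organiser: white plastic organiser, three closed swing doors on its +x face, fixed, on four legs. Origin: at sill level under its centre; z up. 110 deep (x), 300 wide (y), 188 tall; underside 120 above the sill, bay below open all round; legs 12 square at the corners, inner faces at y = +-138. The tray is home when its origin is at this origin and the x axes agree
- jar_1: glass spice jar with brown filling, steel cap, 58 across, 102 tall, origin at the centre of its foot; leave alone
- jar_2: glass spice jar with orange filling, as the other; leave alone
- cup: stainless steel cup, 72 across, 85 tall, origin at the centre of its foot; leave alone
There are look-alikes about, which are no part of the job. Leave any pink look-alike of the bar_green alone.

How it is judged (in metres and radians):
On the way, in this order (a step that is already met when the one before it is completed fails the run):
1. the red bar is lifted off the sill and hangs level (within 7 degrees, underside over 50 mm up) (height (world z) of bar_red above 0.05 m and angle between bar_red's own z axis and vertical below 0.12 rad), for 0.3 s.
2. the red bar lies squarely in the tray's pocket, on top of any bar before it, and is let go (x of bar_red in the frame of tray between -0.012 and 0.012 m and y of bar_red in the frame of tray between -0.012 and 0.012 m and z of bar_red in the frame of tray below 0.013 m and angle between the x axis of bar_red and the y axis of tray, either way round below 0.12 rad and angle between bar_red's own z axis and vertical below 0.06 rad and linear speed of bar_red below 0.03 m/s and contact force between the fingers and bar_red below 0.5 N), for 0.2 s.
3. the yellow bar is lifted off the sill and hangs level (within 7 degrees, underside over 50 mm up) (height (world z) of bar_yellow above 0.05 m and angle between bar_yellow's own z axis and vertical below 0.12 rad), for 0.3 s.
4. the yellow bar lies squarely in the tray's pocket, on top of any bar before it, and is let go (x of bar_yellow in the frame of tray between -0.012 and 0.012 m and y of bar_yellow in the frame of tray between -0.012 and 0.012 m and z of bar_yellow in the frame of tray below 0.035 m and angle between the x axis of bar_yellow and the y axis of tray, either way round below 0.12 rad and angle between bar_yellow's own z axis and vertical below 0.06 rad and linear speed of bar_yellow below 0.03 m/s and contact force between the fingers and bar_yellow below 0.5 N and z of bar_yellow in the frame of bar_red above 0.016 m), for 0.2 s.
5. the blue bar is lifted off the sill and hangs level (within 7 degrees, underside over 50 mm up) (height (world z) of bar_blue above 0.05 m and angle between bar_blue's own z axis and vertical below 0.12 rad), for 0.3 s.
6. the blue bar lies squarely in the tray's pocket, on top of any bar before it, and is let go (x of bar_blue in the frame of tray between -0.012 and 0.012 m and y of bar_blue in the frame of tray between -0.012 and 0.012 m and z of bar_blue in the frame of tray below 0.057 m and angle between the x axis of bar_blue and the y axis of tray, either way round below 0.12 rad and angle between bar_blue's own z axis and vertical below 0.06 rad and linear speed of bar_blue below 0.03 m/s and contact force between the fingers and bar_blue below 0.5 N and z of bar_blue in the frame of bar_red above 0.016 m and z of bar_blue in the frame of bar_yellow above 0.016 m), for 0.2 s.
7. the green bar is lifted off the sill and hangs level (within 7 degrees, underside over 50 mm up) (height (world z) of bar_green above 0.05 m and angle between bar_green's own z axis and vertical below 0.12 rad), for 0.3 s.
8. the green bar lies squarely in the tray's pocket, on top of any bar before it, and is let go (x of bar_green in the frame of tray between -0.012 and 0.012 m and y of bar_green in the frame of tray between -0.012 and 0.012 m and z of bar_green in the frame of tray below 0.079 m and angle between the x axis of bar_green and the y axis of tray, either way round below 0.12 rad and angle between bar_green's own z axis and vertical below 0.06 rad and linear speed of bar_green below 0.03 m/s and contact force between the fingers and bar_green below 0.5 N and z of bar_green in the frame of bar_red above 0.016 m and z of bar_green in the frame of bar_yellow above 0.016 m and z of bar_green in the frame of bar_blue above 0.016 m), for 0.2 s.
9. the tray's base plate is wholly beneath the organiser (x of tray in the frame of organiser between -0.023 and 0.023 m and y of tray in the frame of organiser between -0.03 and 0.03 m and angle between the x axis of tray and the x axis of organiser, either way round below 0.12 rad), for 0.2 s.
At the end, for the whole second after the job is handed in: Tray under the organiser, base plate wholly beneath (within 23 mm in depth, 30 mm across, 7 degrees); every bar present flat in its pocket (within 12 mm, 7 degrees), stacked red, yellow, blue, green from the bottom; all let go and at rest (all of step 2 and all of step 4 and all of step 6 and all of step 8 and all of step 9 and height (world z) of tray below 0.006 m and linear speed of tray below 0.01 m/s); the robot touches nothing.
It fails at once if the tray is lifted off the sill by more than 25 mm (height (world z) of tray above 0.025 m).
It fails at once if the tray, a bar or the fingers knock the organiser harder than 12 N (contact force between organiser and tray above 12 N or contact force between organiser and the fingers above 12 N or contact force between organiser and bar_red above 12 N or contact force between organiser and bar_yellow above 12 N or contact force between organiser and bar_blue above 12 N or contact force between organiser and bar_green above 12 N).
It fails at once if a jar or the cup is shoved more than 40 mm or toppled (distance of any of jar_1, jar_2, cup from where it was at the start of the episode above 0.04 m or angle between any of jar_1, jar_2, cup's own z axis and vertical above 0.5 rad).
Of bar_red, bar_yellow, bar_blue, bar_green only 3 to 4 are there at a start; the rules pass over those that are not, and their reading is None.
At some moment in a run one of bar_red, bar_yellow, bar_blue, bar_green may be knocked a few centimetres aside while the robot is not near it.
Once in a run the grip may slacken for a moment while it holds something.
It also fails if it takes over 210 s, if anything falls off the work surface, if the arm or the gripper's body presses on something with over 40 N, if the wrist force passes 120 N, or if a joint passes its speed limit or range.

### The arm

A 7-joint arm with a two-finger parallel gripper is mounted at the origin on the work surface. World frame = base frame: x ahead of the robot, y to its left, z up, the work surface at z = 0. Lengths are in m, angles in degrees, forces in N, time in s.
With the tool pointing down it reaches from about 0.35 to 0.9 m from the base axis. Payload 8.1 kg.
Tool frame: the origin (TCP) lies midway between the tips of the shut fingers; the grasp point (between the pads) lies 19 mm behind it; z points along the fingers, y is the line along which they close (so a half turn about z gives the same grasp; the last joint's range is limited). The gripper opens to 92 mm and grips with 3 to 60 N. Pads are 19 mm wide; open, the fingers measure 130 mm over their backs; the gripper's body (75 mm by 190 mm) begins 47 mm behind the grasp point.
Start: joints at [-5.879, 24.895, 1.432, 90.138, -0.665, 64.973, -4.303], TCP at [0.625, -0, 0.227] pointing down, gripper open.
Joint ranges: [-149.89, 149.89], [-25.12, 119.58], [-72.63, 75.52], [4.76, 147.25], [-75.54, 255.54], [6.69, 114.76], [-157.13, 157.13]. Speed limits (degrees/s): [127.2, 127.2, 172.46, 172.46, 180, 180, 180].

### API

Orientations are given as a 3x3 rotation matrix whose columns are the frame's x, y, z axes.
In Python, from cell import bot gives the robot as it stands. The module is installed in compiled form; this text tells all that it offers.
- The arm moves only by the shell command python3 -m crank 'ROWS' [OPENING] [FORCE]. ROWS is JSON, a list of rows, each an object with "linear": the shift along the tool's x, y, z in units of 0.08 m (1.0 is 0.08 m), a list of three; "twist": the turn about the tool's z in units of 120 degrees (1.0 is 120 degrees). A call has exactly 10 rows; each row is the pose to reach, as a shift and turn from the pose commanded when the call began, along the tool's axes at that moment; what a row does not reach only later rows make up. A row lasts 1/10 s, in which the tool goes at most 50 mm and 8.59 degrees, less where a joint would pass 70% of its speed; a pose out of reach is approached as far as the arm can. A call with a number of a shift or a turn outside -1 to 1 is refused whole. A call with a gripper value outside its range is refused whole. OPENING is the gripper's target within -1 to 1 (fully open at 1, half-way at 0, shut at -1), set as the call begins (- or left out, the last holds). The fingers move at their own pace and stop on an object; FORCE is the grip in N (left out, the last holds). Time passes only in rows, so rows that repeat a pose let the fingers close, or fill a call up. It gives the time, the measured TCP pose, the force, the opening and the grip force at its end, in the units of the state.
- bot.read_state(): the state, without advancing time (a new reading comes with each control period).
- bot.grab_frame(name): name is "scene" or "side" or "wrist"; returns a dict with "img" (480x640x3 uint8, blue, green, red), "depth" (480x640 float32, m along the optical axis (not along the pixel's ray), 0 where there is no reading), "K" (3x3 intrinsics, pixels), "distortion" ([k1, k2, p1, p2, k3] as OpenCV has them; the pictures are not rectified), "rvec" (rotation vector, rad) and "tvec" (3), from world to camera coordinates, as OpenCV has them. Camera axes: x right, y down, z forward; pixel columns grow to the right and rows downward; lengths in m; the calibration is good to about 2 mm. A picture is of the moment at which its call begins.
- bot.job_done(): hands the job in; it is judged then, once.
The state is a dict: "clock": time; "joints": joint angles; "joint_velocities": joint speeds; "joint_efforts": joint torques, N m; "position": TCP position; "ee_rot": TCP orientation; "ft_force": force on the tool from outside, world axes, zero at the start; "torque": the same for the moment, N m; "grip_width": finger opening in m; "grip_force": force on a finger pad.
Only numpy, scipy, OpenCV 4.12 (cv2) and the standard library are available. Lean on these libraries where they do the work, as an engineer would, in place of code of your own. Each camera call takes 0.05 s, during which the arm holds its last target. There are 200 camera calls.

## Working session

There is one attempt and no reset: what is moved stays moved. The work goes in short steps, Python scripts to look and compute and a shell command to move; the robot and the scene stay as the last step left them, time stands still between calls to the robot, and variables do not carry over. Pictures are saved under pics/ and viewed, at most 14 in all, crops included, and the job is handed in when it is done.

```bash
mkdir -p pics; cat > h.py <<'E'
import numpy as np, cv2, sys
from cell import bot
def grab(n):
    f=bot.grab_frame(n); f['R']=cv2.Rodrigues(np.array(f['rvec'],float))[0]; f['t']=np.array(f['tvec'],float).ravel(); return f
def world(f,uv,z):
    "cast pixels onto plane z"
    uv=np.array(uv,float).reshape(-1,1,2)
    n=cv2.undistortPoints(uv,np.array(f['K'],float),np.array(f['distortion'],float)).reshape(-1,2)
    d=np.c_[n,np.ones(len(n))]@f['R']; c=-f['R'].T@f['t']
    return c+d*((z-c[2])/d[:,2])[:,None]
def depthpts(f):
    "world point of every pixel from depth"
    h,w=f['depth'].shape; u,v=np.meshgrid(np.arange(w),np.arange(h))
    n=cv2.undistortPoints(np.stack([u,v],-1).reshape(-1,1,2).astype(float),np.array(f['K'],float),np.array(f['distortion'],float)).reshape(-1,2)
    z=f['depth'].reshape(-1,1)
    P=(np.c_[n,np.ones(len(n))]*z-f['t'])@f['R']
    P[z[:,0]==0]=np.nan
    return P.reshape(h,w,3)
E
python3 - <<'E'
from h import *
s=bot.read_state(); print(s['clock'],s['position'],s['ee_rot'],s['grip_width'],s['ft_force'])
for n in ['scene','side','wrist']:
    f=grab(n); cv2.imwrite(f'pics/{n}0.png',f['img']); print(n,-f['R'].T@f['t'],f['R'][2])
E
```

```text
0.0 [ 6.24500329e-01 -4.31907203e-05  2.25946169e-01] [[ 3.28982220e-05  9.99998784e-01 -1.55901089e-03]
 [ 9.99999991e-01 -3.30951967e-05 -1.26320329e-04]
 [-1.26371771e-04 -1.55900672e-03 -9.99998777e-01]] 0.0920078256734458 [ 0.18371738 -0.23718566  0.86370181]
scene [1.38369921 0.39791619 1.30521691] [-0.56498972 -0.24425423 -0.78811578]
side [0.96632807 0.61310766 1.01786409] [-0.36587456 -0.50579308 -0.78122287]
wrist [0.62499927 0.07149616 0.38316948] [ 7.34321661e-04 -2.63691315e-01 -9.64606838e-01]
```

View pics/scene0.png

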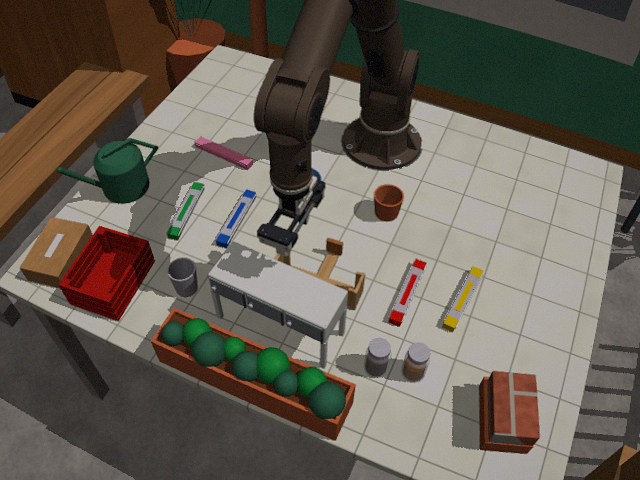

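View pics/side0.png

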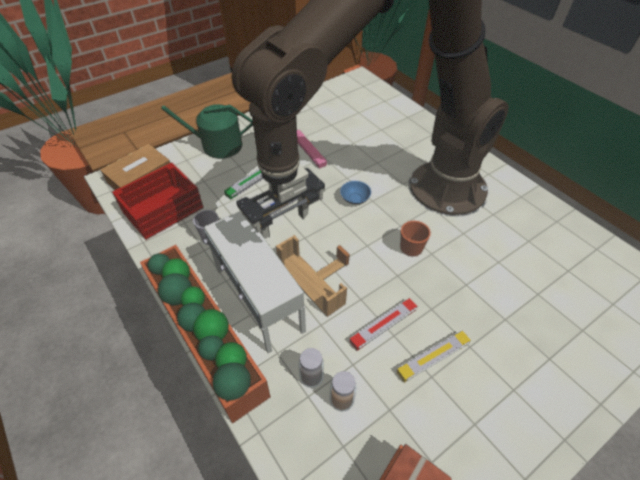

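Scene picture: the bars are red (407,292), yellow (463,298), blue (236,218) and green (186,210). The pink look-alike is at (223,152). Organiser is at (280,295), the tray behind it at (335,275), jars at (378,355) and (417,360), cup at (183,275). Next I'll measure them.

```bash
cat >> h.py <<'E'
HUE={'red':[(0,6),(175,180)],'yellow':[(22,32)],'blue':[(105,122)],'green':[(50,75)],'pink':[(155,174)]}
def bars(f,P,names=('red','yellow','blue','green'),zr=(0.012,0.032),area=None,off=0.0):
    hsv=cv2.cvtColor(f['img'],cv2.COLOR_BGR2HSV); out={}
    for n in names:
        m=np.zeros(hsv.shape[:2],bool)
        for a,b in HUE[n]: m|=(hsv[...,0]>=a)&(hsv[...,0]<=b)
        m&=(hsv[...,1]>110)&(hsv[...,2]>60)&(P[...,2]>zr[0])&(P[...,2]<zr[1])
        if area is not None: m&=area(P)
        k=cv2.morphologyEx(m.astype(np.uint8),cv2.MORPH_CLOSE,np.ones((25,25)))
        c,l,st,ce=cv2.connectedComponentsWithStats(k)
        for i in range(1,c):
            q=m&(l==i)
            if q.sum()<150: continue
            r=np.argwhere(q)[:,::-1].astype(float)
            W=world(f,r,np.nanmedian(P[q][:,2])+off)[:,:2]
            (cx,cy),(w,h),a=cv2.minAreaRect(W.astype(np.float32)*1000)
            if w<h: w,h,a=h,w,a+90
            a=(a+90)%180-90
            out.setdefault(n,[]).append((round(cx/1000,4),round(cy/1000,4),round(a,1),round(w),round(h),int(q.sum()),np.round(ce[i]).tolist(),round(float(np.nanmedian(P[q][:,2])),4)))
    return out
E
python3 - <<'E'
from h import *
for n in ['scene','side']:
    f=grab(n);P=depthpts(f)
    for k,v in bars(f,P,('red','yellow','blue','green','pink')).items():
        for r in v: print(n,k,r)
    hsv=cv2.cvtColor(f['img'],cv2.COLOR_BGR2HSV)
    # organiser top
    m=(abs(P[...,2]-.188)<.008)&(hsv[...,1]<40)&(hsv[...,2]>120)&(P[...,0]>.5)
    k,l,st,c=cv2.connectedComponentsWithStats(m.astype(np.uint8)); i=1+st[1:,4].argmax()
    Q=world(f,np.argwhere(l==i)[:,::-1],.188)[:,:2]; print('org',cv2.minAreaRect((Q*1000).astype(np.float32)))
    # bamboo
    wood=(hsv[...,0]>8)&(hsv[...,0]<24)&(hsv[...,1]>80)&(P[...,2]>-.01)&(P[...,2]<.1)&(abs(P[...,1]-.1)<.4)&(P[...,0]>.35)&(P[...,0]<.9)
    for nm,lo,hi in [('walltop',.072,.09),('tabtop',.05,.062),('plate',.003,.014)]:
        mm=wood&(P[...,2]>lo)&(P[...,2]<hi)
        k,l,st,c=cv2.connectedComponentsWithStats(mm.astype(np.uint8))
        for i in range(1,k):
            if st[i,4]>15: 
                q=P[l==i]; print(nm,st[i,4],c[i].round(),np.nanmean(q,0).round(4),np.nanmin(q,0).round(3),np.nanmax(q,0).round(3))
E
```

```text
scene red (0.7964, -0.4726, 5.7, 214, 208, 624, [107.0, 277.0], 0.0173)
scene red (0.5102, 0.2643, -0.0, 208, 31, 406, [406.0, 293.0], 0.024)
scene yellow (0.4691, 0.4002, -5.6, 209, 31, 426, [462.0, 299.0], 0.0232)
scene blue (0.4758, -0.2518, 5.7, 205, 34, 297, [234.0, 218.0], 0.0228)
scene green (0.5103, -0.392, 9.7, 205, 38, 274, [185.0, 209.0], 0.0233)
scene pink (0.2686, -0.4126, 84.4, 207, 43, 486, [224.0, 152.0], 0.0228)
org ((724.6904907226562, 10.019927978515625), (299.39599609375, 108.05684661865234), 87.04063415527344)
walltop 22 [278. 257.] [ 0.5897 -0.0594  0.0797] [ 0.579 -0.064  0.072] [ 0.598 -0.055  0.085]
walltop 123 [358. 283.] [0.5793 0.1519 0.0797] [0.543 0.136 0.072] [0.609 0.16  0.087]
walltop 17 [175. 316.] [ 0.8518 -0.1976  0.0877] [ 0.845 -0.202  0.084] [ 0.863 -0.191  0.09 ]
walltop 21 [181. 319.] [ 0.853  -0.1814  0.0883] [ 0.847 -0.191  0.084] [ 0.861 -0.17   0.09 ]
walltop 72 [413. 365.] [0.7315 0.3482 0.0779] [0.721 0.329 0.072] [0.739 0.374 0.087]
walltop 24 [294. 368.] [0.8529 0.1109 0.0881] [0.844 0.104 0.083] [0.859 0.117 0.09 ]
walltop 18 [346. 38
[... 1357 characters left out ...]
.09 ]
walltop 24 [226. 337.] [0.8609 0.105  0.0882] [0.848 0.098 0.087] [0.872 0.113 0.09 ]
walltop 19 [249. 368.] [0.8564 0.1989 0.0893] [0.85  0.189 0.089] [0.861 0.207 0.09 ]
walltop 52 [254. 392.] [0.8732 0.2499 0.081 ] [0.843 0.248 0.072] [0.9   0.252 0.09 ]
tabtop 26 [288. 246.] [ 0.5855 -0.0592  0.0554] [ 0.57  -0.064  0.051] [ 0.604 -0.057  0.061]
tabtop 56 [343. 251.] [0.4718 0.0425 0.0548] [0.466 0.02  0.05 ] [0.478 0.063 0.059]
tabtop 41 [336. 300.] [0.5835 0.1573 0.0555] [0.555 0.155 0.05 ] [0.613 0.16  0.062]
plate 1334 [312. 277.] [0.5726 0.0352 0.0079] [ 0.473 -0.062  0.003] [0.615 0.132 0.014]
plate 17 [264. 399.] [0.8563 0.2497 0.009 ] [0.843 0.249 0.003] [0.869 0.251 0.014]
```

View pics/wrist0.png

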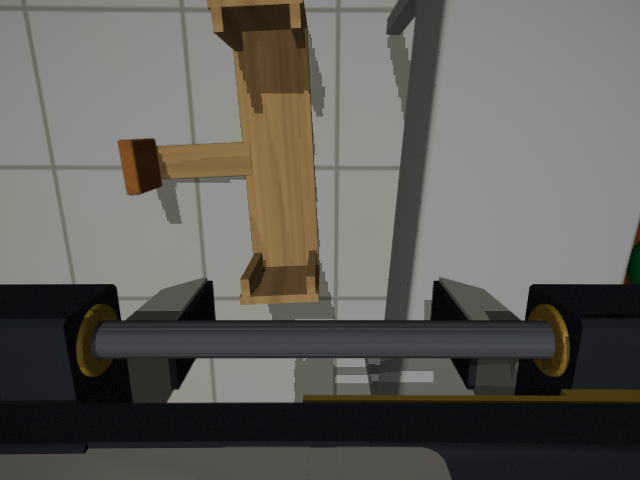

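The wrist view shows the tray (plate 235–315 px wide, tab at (140,165)) just off the organiser's -x face. The gripper body is 190 mm long in the closing direction, so it would hit the organiser during placing. I'll first draw the tray back about 4 cm by its tab and line it up with the organiser's axis.

```bash
cat >> h.py <<'E'
def plan(x,y,z,psi):
    "shift/twist in move units from the present pose; psi = world angle of tool x axis"
    s=bot.read_state(); R=np.array(s['ee_rot']); p=np.array(s['position'])
    d=(R.T@(np.array([x,y,z])-p))/.08
    c=np.degrees(np.arctan2(R[1,0],R[0,0])); t=(c-psi+180)%360-180
    print('at',p.round(4),'psi',round(c,1),'w',round(s['grip_width'],4),'linear',d.round(3),'twist',round(t/120,3),'t',round(s['clock'],2))
def ft():
    s=bot.read_state(); print('F',np.round(s['ft_force'],2),'M',np.round(s['torque'],3),'grip',s['grip_force'],s['grip_width'])
E
python3 - <<'E'
from h import *
plan(.4705,.043,.10,2.4); plan(.4705,.043,.020,2.4); ft()
f=grab('side');P=depthpts(f)
for nm,(u,v) in dict(bowl=(355,188),pot=(415,230)).items(): print(nm,P[v-8:v+9,u-8:u+9].reshape(-1,3).mean(0).round(3))
f=grab('scene');P=depthpts(f)
for nm,(u,v) in dict(pot=(388,195),j1=(378,345),j2=(417,351),cup=(182,268)).items(): print(nm,P[v-4:v+5,u-4:u+5].reshape(-1,3).mean(0).round(3))
E
```

```text
at [ 0.6248 -0.      0.2264] psi 90.0 w 0.0914 linear [ 0.538 -1.927  1.581] twist 0.73 t 0.25
at [ 0.6248 -0.      0.2264] psi 90.0 w 0.0914 linear [ 0.538 -1.927  2.581] twist 0.73 t 0.25
F [ 0.54 -0.04  0.49] M [ 0.028 -0.044 -0.043] grip 0.0 0.09135092664054836
bowl [nan nan nan]
pot [nan nan nan]
pot [0.24  0.109 0.041]
j1 [nan nan nan]
j2 [0.709 0.346 0.104]
cup [ 0.705 -0.278  0.049]
```

```bash
python3 -m crank '[{"linear":[0.1,-0.2,0.1],"twist":0.07},{"linear":[0.2,-0.4,0.2],"twist":0.14},{"linear":[0.3,-0.6,0.3],"twist":0.21},{"linear":[0.4,-0.8,0.4],"twist":0.28},{"linear":[0.5,-0.95,0.5],"twist":0.35},{"linear":[0.538,-0.963,0.6],"twist":0.42},{"linear":[0.538,-0.963,0.7],"twist":0.49},{"linear":[0.538,-0.963,0.7],"twist":0.56},{"linear":[0.538,-0.963,0.7],"twist":0.63},{"linear":[0.538,-0.963,0.7],"twist":0.70}]' 1 60
python3 - <<'E'
from h import *
plan(.4705,.043,.10,2.4); plan(.4705,.043,.020,2.4)
E
```

```text
clock: 1.35
position: [0.548, 0.0431, 0.1708]
ee_rot: [[0.995, 0.099, 0.0], [0.099, -0.995, 0.0], [0.0, -0.0, -1.0]]
ft_force: [0.5, 1.3, -0.4]
grip_width: 0.0917
grip_force: 0.0
at [0.548  0.0431 0.1708] psi 5.7 w 0.0917 linear [-0.964 -0.094  0.884] twist 0.027 t 1.35
at [0.548  0.0431 0.1708] psi 5.7 w 0.0917 linear [-0.964 -0.094  1.884] twist 0.027 t 1.35
```

```bash
python3 -m crank '[{"linear":[-0.3,-0.03,0.1],"twist":0.01},{"linear":[-0.6,-0.06,0.2],"twist":0.02},{"linear":[-0.9,-0.09,0.3],"twist":0.027},{"linear":[-0.964,-0.094,0.4],"twist":0.027},{"linear":[-0.964,-0.094,0.5],"twist":0.027},{"linear":[-0.964,-0.094,0.6],"twist":0.027},{"linear":[-0.964,-0.094,0.7],"twist":0.027},{"linear":[-0.964,-0.094,0.8],"twist":0.027},{"linear":[-0.964,-0.094,0.9],"twist":0.027},{"linear":[-0.964,-0.094,0.95],"twist":0.027}]' 
python3 -m crank '[{"linear":[0,0,0.15],"twist":0},{"linear":[0,0,0.3],"twist":0},{"linear":[0,0,0.45],"twist":0},{"linear":[0,0,0.6],"twist":0},{"linear":[0,0,0.75],"twist":0},{"linear":[0,0,0.88],"twist":0},{"linear":[0,0,0.93],"twist":0},{"linear":[0,0,0.93],"twist":0},{"linear":[0,0,0.93],"twist":0},{"linear":[0,0,0.93],"twist":0}]' 
python3 -m crank '[{"linear":[0,0,0],"twist":0},{"linear":[0,0,0],"twist":0},{"linear":[0,0,0],"twist":0},{"linear":[0,0,0],"twist":0},{"linear":[0,0,0],"twist":0},{"linear":[0,0,0],"twist":0},{"linear":[0,0,0],"twist":0},{"linear":[0,0,0],"twist":0},{"linear":[0,0,0],"twist":0},{"linear":[0,0,0],"twist":0}]' -1 30
python3 - <<'E'
from h import *
ft()
# tab target: tray origin 0.185 out on organiser axis (yaw -3)
t=np.radians(-3);o=np.array([.727,.011])-(0.185+.115)*np.array([np.cos(t),np.sin(t)])
print(o);plan(o[0],o[1],bot.read_state()['position'][2],-3)
E
```

```text
clock: 2.35
position: [0.4703, 0.0423, 0.0937]
ee_rot: [[0.999, 0.048, -0.001], [0.048, -0.999, -0.0], [-0.001, 0.0, -1.0]]
ft_force: [-0.3, -0.3, 0.4]
grip_width: 0.0917
grip_force: 0.0
clock: 3.35
position: [0.4709, 0.0425, 0.0208]
ee_rot: [[0.999, 0.048, 0.001], [0.048, -0.999, 0.0], [0.001, -0.0, -1.0]]
ft_force: [0.8, -0.1, 0.4]
grip_width: 0.0918
grip_force: 0.0
clock: 4.35
position: [0.4704, 0.0423, 0.0203]
ee_rot: [[0.999, 0.048, -0.0], [0.048, -0.999, -0.0], [-0.0, 0.0, -1.0]]
ft_force: [0.1, -1.0, 0.1]
grip_width: 0.0439
grip_force: 30.0
F [ 0.11 -1.05  0.05] M [-0.251  0.278 -0.125] grip 30.0001323223114 0.043896326669681095
[0.42741114 0.02670079]
at [0.4704 0.0423 0.0203] psi 2.7 w 0.0439 linear [-0.546  0.169  0.   ] twist 0.048 t 4.35
```

```bash
python3 -m crank '[{"linear":[-0.07,0.02,0],"twist":0.006},{"linear":[-0.14,0.04,0],"twist":0.012},{"linear":[-0.21,0.06,0],"twist":0.018},{"linear":[-0.28,0.08,0],"twist":0.024},{"linear":[-0.35,0.1,0],"twist":0.03},{"linear":[-0.42,0.12,0],"twist":0.036},{"linear":[-0.49,0.15,0],"twist":0.042},{"linear":[-0.546,0.169,0],"twist":0.048},{"linear":[-0.546,0.169,0],"twist":0.048},{"linear":[-0.546,0.169,0],"twist":0.048}]' 
python3 -m crank '[{"linear":[0,0,0],"twist":0},{"linear":[0,0,0],"twist":0},{"linear":[0,0,0],"twist":0},{"linear":[0,0,0],"twist":0},{"linear":[0,0,0],"twist":0},{"linear":[0,0,-0.2],"twist":0},{"linear":[0,0,-0.4],"twist":0},{"linear":[0,0,-0.6],"twist":0},{"linear":[0,0,-0.8],"twist":0},{"linear":[0,0,-1],"twist":0}]' 1
python3 - <<'E'
from h import *
for n in ['scene','side']:
    f=grab(n); cv2.imwrite(f'pics/{n}1.png',f['img'])
f=grab('side');P=depthpts(f)
for n in ['side','scene']:
    f=grab(n);P=depthpts(f);hsv=cv2.cvtColor(f['img'],cv2.COLOR_BGR2HSV)
    wood=(hsv[...,0]>8)&(hsv[...,0]<24)&(hsv[...,1]>80)&(abs(P[...,1]-.03)<.2)&(P[...,0]>.35)&(P[...,0]<.62)
    for lo,hi in [(.072,.09),(.05,.062)]:
        k,l,st,c=cv2.connectedComponentsWithStats((wood&(P[...,2]>lo)&(P[...,2]<hi)).astype(np.uint8))
        for i in range(1,k):
            if st[i,4]>15:
                q=P[l==i]; print(n,lo,st[i,4],c[i].round(),np.nanmean(q,0).round(4),np.nanmin(q,0).round(3),np.nanmax(q,0).round(3))
    for k,v in bars(f,P,area=lambda P:P[...,0]<.65).items():print(n,k,v)
plan(.5085,.2635,.09,0)
E
```

```text
clock: 5.35
position: [0.4269, 0.0266, 0.0203]
ee_rot: [[0.999, -0.053, -0.001], [-0.053, -0.999, -0.0], [-0.001, 0.0, -1.0]]
ft_force: [-1.7, -1.4, 1.6]
grip_width: 0.0439
grip_force: 30.0
clock: 6.35
position: [0.4274, 0.0268, 0.101]
ee_rot: [[0.999, -0.052, 0.0], [-0.052, -0.999, -0.0], [0.0, 0.0, -1.0]]
ft_force: [-0.2, -0.0, -0.9]
grip_width: 0.0913
grip_force: 0.0
side 0.072 96 [297. 229.] [ 0.5381 -0.0808  0.078 ] [ 0.508 -0.091  0.072] [ 0.568 -0.066  0.082]
side 0.072 119 [339. 281.] [0.5515 0.1284 0.0782] [0.518 0.11  0.072] [0.58  0.137 0.084]
side 0.05 33 [299. 233.] [ 0.5332 -0.0826  0.0564] [ 0.514 -0.085  0.05 ] [ 0.553 -0.078  0.062]
side 0.05 47 [352. 242.] [0.4297 0.032  0.0548] [0.422 0.011 0.05 ] [0.436 0.048 0.058]
side 0.05 44 [340. 287.] [0.5508 0.1336 0.0566] [0.522 0.131 0.051] [0.58  0.137 0.062]
side red [(0.5074, 0.2627, -0.1, 96, 12, 154, [384.0, 321.0], 0.0227)]
side yellow [(0.4699, 0.3998, -5.0, 202, 31, 443, [432.0, 355.0], 0.0229)]
scene 0.072 127 [280. 239.] [ 0.5365 -0.0792  0.079 ] [ 0.501 -0.09   0.072] [ 0.568 -0.064  0.087]
scene 0.072 127 [354. 270.] [0.5474 0.1287 0.0793] [0.513 0.113 0.072] [0.578 0.137 0.088]
scene 0.05 71 [336. 229.] [0.427  0.0303 0.0562] [0.418 0.009 0.051] [0.435 0.051 0.062]
scene 0.05 33 [285. 240.] [ 0.5175 -0.0752  0.0564] [ 0.506 -0.084  0.051] [ 0.538 -0.063  0.061]
scene 0.05 25 [277. 253.] [ 0.5636 -0.0774  0.0563] [ 0.558 -0.087  0.05 ] [ 0.566 -0.066  0.061]
scene 0.05 41 [352. 280.] [0.5598 0.1303 0.0562] [0.519 0.114 0.05 ] [0.58  0.138 0.062]
scene red [(0.5108, 0.2643, -0.0, 210, 31, 405, [406.0, 293.0], 0.0238)]
scene yellow [(0.471, 0.4, -5.6, 212, 31, 423, [461.0, 300.0], 0.0233)]
scene blue [(0.4759, -0.2517, 5.7, 205, 34, 291, [234.0, 218.0], 0.023)]
scene green [(0.5097, -0.3971, 12.6, 201, 36, 269, [184.0, 211.0], 0.0237)]
at [0.4272 0.0269 0.0999] psi -3.0 w 0.0916 linear [ 0.86  -3.006  0.124] twist -0.025 t 6.6
```

View pics/side1.png

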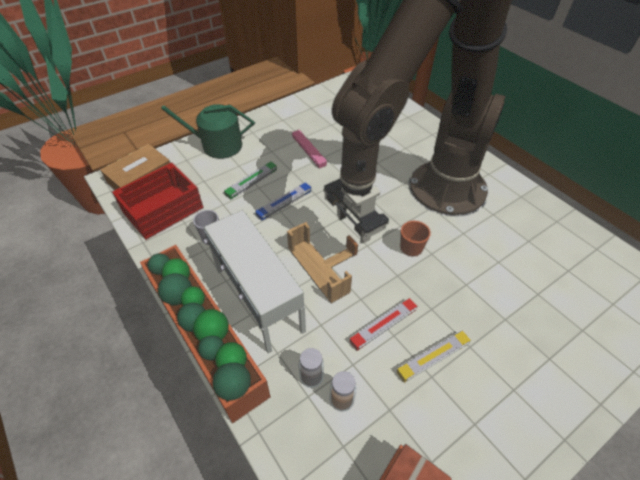

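```bash
python3 -m crank '[{"linear":[0,-0.25,0],"twist":-0.025},{"linear":[0,-0.5,0],"twist":-0.025},{"linear":[0,-0.75,0],"twist":-0.025},{"linear":[0,-1,0],"twist":-0.025},{"linear":[0,-1,0],"twist":-0.025},{"linear":[0,-1,0],"twist":-0.025},{"linear":[0,-1,0],"twist":-0.025},{"linear":[0,-1,0],"twist":-0.025},{"linear":[0,-1,0],"twist":-0.025},{"linear":[0,-1,0],"twist":-0.025}]' 1 >/dev/null
python3 -m crank '[{"linear":[0.2,-0.25,0],"twist":0},{"linear":[0.4,-0.5,0],"twist":0},{"linear":[0.6,-0.75,0],"twist":0},{"linear":[0.8,-1,0],"twist":0},{"linear":[0.9,-1,0],"twist":0},{"linear":[0.9,-1,0],"twist":0},{"linear":[0.9,-1,0],"twist":0},{"linear":[0.9,-1,0],"twist":0},{"linear":[0.9,-1,0],"twist":0},{"linear":[0.9,-1,0],"twist":0}]' 
python3 - <<'E'
from h import *
plan(.509,.2635,.05,0);plan(.509,.2635,.008,0)
E
```

```text
clock: 8.6
position: [0.5034, 0.1864, 0.1005]
ee_rot: [[1.0, -0.0, -0.0], [-0.0, -1.0, 0.0], [-0.0, -0.0, -1.0]]
ft_force: [0.3, 0.1, -1.2]
grip_width: 0.0918
grip_force: 0.0
at [0.5034 0.1864 0.1005] psi -0.0 w 0.0918 linear [ 0.069 -0.964  0.631] twist -0.0 t 8.6
at [0.5034 0.1864 0.1005] psi -0.0 w 0.0918 linear [ 0.07  -0.964  1.156] twist -0.0 t 8.6
```

```bash
python3 -m crank '[{"linear":[0.07,-0.3,0],"twist":0},{"linear":[0.07,-0.6,0],"twist":0},{"linear":[0.07,-0.9,0],"twist":0},{"linear":[0.07,-0.964,0],"twist":0},{"linear":[0.07,-0.964,0.15],"twist":0},{"linear":[0.07,-0.964,0.3],"twist":0},{"linear":[0.07,-0.964,0.45],"twist":0},{"linear":[0.07,-0.964,0.6],"twist":0},{"linear":[0.07,-0.964,0.75],"twist":0},{"linear":[0.07,-0.964,0.9],"twist":0}]' >/dev/null
python3 -m crank '[{"linear":[0,0,0.15],"twist":0},{"linear":[0,0,0.25],"twist":0},{"linear":[0,0,0.255],"twist":0},{"linear":[0,0,0.255],"twist":0},{"linear":[0,0,0.255],"twist":0},{"linear":[0,0,0.255],"twist":0},{"linear":[0,0,0.255],"twist":0},{"linear":[0,0,0.255],"twist":0},{"linear":[0,0,0.255],"twist":0},{"linear":[0,0,0.255],"twist":0}]' 
python3 -c "from h import *;ft()"
python3 -m crank '[{"linear":[0,0,0],"twist":0},{"linear":[0,0,0],"twist":0},{"linear":[0,0,0],"twist":0},{"linear":[0,0,0],"twist":0},{"linear":[0,0,0],"twist":0},{"linear":[0,0,0],"twist":0},{"linear":[0,0,0],"twist":0},{"linear":[0,0,0],"twist":0},{"linear":[0,0,0],"twist":0},{"linear":[0,0,0],"twist":0}]' -1 60
python3 -c "from h import *;ft()"
python3 -m crank '[{"linear":[0,0,-0.02],"twist":0},{"linear":[0,0,-0.04],"twist":0},{"linear":[0,0,-0.06],"twist":0},{"linear":[0,0,-0.08],"twist":0},{"linear":[0,0,-0.1],"twist":0},{"linear":[0,0,-0.12],"twist":0},{"linear":[0,0,-0.12],"twist":0},{"linear":[0,0,-0.12],"twist":0},{"linear":[0,0,-0.12],"twist":0},{"linear":[0,0,-0.12],"twist":0}]'
python3 - <<'E'
from h import *
ft()
f=grab('side'); P=depthpts(f); cv2.imwrite('pics/s2.png',f['img'][260:420,300:500]);print(bars(f,P,('red',),(.01,.06),lambda P:P[...,0]<.65))
ft()
E
```

```text
clock: 10.6
position: [0.5093, 0.2639, 0.008]
ee_rot: [[1.0, -0.0, 0.0], [-0.0, -1.0, 0.0], [0.0, -0.0, -1.0]]
ft_force: [0.6, -0.3, -0.1]
grip_width: 0.0918
grip_force: 0.0
F [ 0.62 -0.27 -0.1 ] M [ 0.053  0.112 -0.013] grip 0.0 0.09180397149375152
clock: 11.6
position: [0.5093, 0.2637, 0.0079]
ee_rot: [[1.0, -0.0, 0.0], [-0.0, -1.0, -0.0], [0.0, 0.0, -1.0]]
ft_force: [0.0, -0.7, 0.6]
grip_width: 0.0347
grip_force: 60.0
F [ 0.04 -0.7   0.62] M [-0.083  0.117 -0.048] grip 59.9882698059082 0.034728870042502254
clock: 12.6
position: [0.5094, 0.2639, 0.0175]
ee_rot: [[1.0, -0.0, 0.0], [-0.0, -1.0, 0.0], [0.0, -0.0, -1.0]]
ft_force: [-0.6, 0.7, -6.2]
grip_width: 0.0346
grip_force: 60.0
F [-0.55  0.67 -6.21] M [ 0.049 -0.06   0.008] grip 59.99682605266571 0.03457525356749846
{}
F [-0.22 -0.02 -5.15] M [ 0.057 -0.068  0.026] grip 59.99679744243622 0.034103332907012826
```

```bash
cat >> h.py <<'E'
def ends(f,P,n,zr=(.002,.25),area=lambda P:P[...,0]<.65):
    "coloured depth points binned along bar: prints x or y -> z"
    hsv=cv2.cvtColor(f['img'],cv2.COLOR_BGR2HSV); m=np.zeros(hsv.shape[:2],bool)
    for a,b in HUE[n]: m|=(hsv[...,0]>=a)&(hsv[...,0]<=b)
    m&=(hsv[...,1]>110)&(hsv[...,2]>50)&(P[...,2]>zr[0])&(P[...,2]<zr[1])&area(P)
    c,l,st,ce=cv2.connectedComponentsWithStats(m.astype(np.uint8))
    for i in range(1,c):
        if st[i,4]>12: q=P[l==i]; print(n,st[i,4],ce[i].round(),'med',np.median(q,0).round(4),'max',np.percentile(q,95,axis=0).round(4),'min',np.percentile(q,5,axis=0).round(4))
E
python3 - <<'E'
from h import *
A=[]
for i in range(8):
    f=grab('side' if i%2 else 'scene'); s=bot.read_state(); A.append(np.r_[s['ft_force'],s['torque']])
    if i<2: P=depthpts(f); ends(f,P,'red',area=lambda P:(P[...,0]<.65)&(P[...,1]>.15)); cv2.imwrite(f'pics/s3_{i}.png',f['img'])
print(np.mean(A,0).round(3),np.std(A,0).round(3))
im=cv2.imread('pics/s3_1.png')[250:410,300:500];cv2.imwrite('pics/s3c.png',cv2.resize(im,None,fx=3,fy=3))
E
```

```text
red 21 [412. 279.] med [0.4763 0.2673 0.0318] max [0.5335 0.2752 0.1045] min [0.4714 0.2598 0.0274]
red 107 [407. 292.] med [0.5249 0.2653 0.0349] max [0.5515 0.2718 0.04  ] min [0.4952 0.2594 0.0298]
red 179 [397. 314.] med [0.5995 0.2661 0.0394] max [0.608  0.2798 0.0453] min [0.579  0.2525 0.0222]
red 16 [414. 306.] med [0.4174 0.2742 0.0225] max [0.4231 0.2781 0.0253] min [0.4102 0.2692 0.0199]
red 50 [376. 325.] med [0.5397 0.2645 0.0342] max [0.5523 0.2701 0.0382] min [0.5234 0.2591 0.0312]
red 138 [358. 338.] med [0.5973 0.2648 0.0394] max [0.6085 0.279  0.0421] min [0.5838 0.2517 0.0348]
[ 5.500e-01  1.550e-01 -5.498e+00  3.800e-02 -8.400e-02  5.000e-03] [0.527 0.317 0.513 0.015 0.04  0.022]
```

View pics/s3c.png

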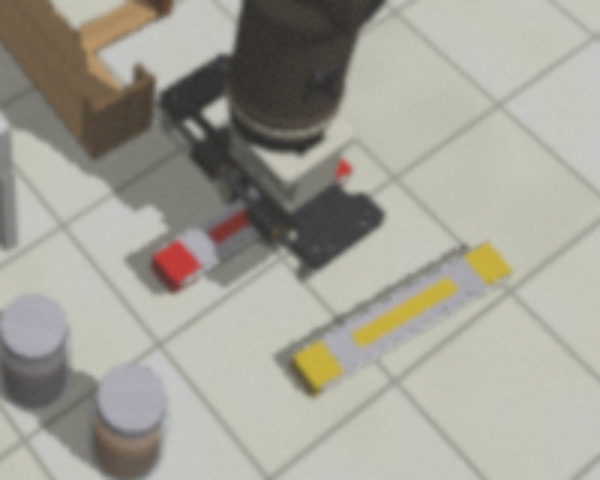

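```bash
cat >> h.py <<'E'
def avg(n=8):
    A=[]
    for i in range(n):
        bot.grab_frame('wrist'); s=bot.read_state(); A.append(np.r_[s['ft_force'],s['torque']])
    A=np.mean(A,0); print('avg F',A[:3].round(2),'M',A[3:].round(3)); return A
E
python3 -m crank '[{"linear":[0,0,0.03],"twist":0},{"linear":[0,0,0.06],"twist":0},{"linear":[0,0,0.09],"twist":0},{"linear":[0,0,0.12],"twist":0},{"linear":[0,0,0.12],"twist":0},{"linear":[0,0,0.12],"twist":0},{"linear":[0,0,0.12],"twist":0},{"linear":[0,0,0.12],"twist":0},{"linear":[0,0,0.12],"twist":0},{"linear":[0,0,0.12],"twist":0}]' >/dev/null
python3 -m crank '[{"linear":[0,0,0],"twist":0},{"linear":[0,0,0],"twist":0},{"linear":[0,0,0],"twist":0},{"linear":[0,0,0],"twist":0},{"linear":[-0.2,0,0],"twist":0},{"linear":[-0.4,0,0],"twist":0},{"linear":[-0.588,0,0],"twist":0},{"linear":[-0.588,0,0],"twist":0},{"linear":[-0.588,0,0],"twist":0},{"linear":[-0.588,0,0],"twist":0}]' 0.3
python3 -c "from h import *;avg(4);f=grab('side');print(bars(f,depthpts(f),('red',),area=lambda P:P[...,0]<.65));f=grab('scene');print(bars(f,depthpts(f),('red',),area=lambda P:P[...,0]<.65))"
python3 -m crank '[{"linear":[0,0,0],"twist":0},{"linear":[0,0,0],"twist":0},{"linear":[0,0,0],"twist":0},{"linear":[0,0,0],"twist":0},{"linear":[0,0,0],"twist":0},{"linear":[0,0,0],"twist":0},{"linear":[0,0,0],"twist":0},{"linear":[0,0,0],"twist":0},{"linear":[0,0,0],"twist":0},{"linear":[0,0,0],"twist":0}]' -1 60 >/dev/null
python3 -m crank '[{"linear":[0,0,-0.02],"twist":0},{"linear":[0,0,-0.04],"twist":0},{"linear":[0,0,-0.06],"twist":0},{"linear":[0,0,-0.08],"twist":0},{"linear":[0,0,-0.1],"twist":0},{"linear":[0,0,-0.12],"twist":0},{"linear":[0,0,-0.14],"twist":0},{"linear":[0,0,-0.16],"twist":0},{"linear":[0,0,-0.16],"twist":0},{"linear":[0,0,-0.16],"twist":0}]'
python3 - <<'E'
from h import *
avg(6); f=grab('side');P=depthpts(f); ends(f,P,'red',area=lambda P:(P[...,0]<.65)&(P[...,1]>.15))
f=grab('scene');P=depthpts(f); ends(f,P,'red',area=lambda P:(P[...,0]<.65)&(P[...,1]>.15))
E
```

```text
clock: 15.05
position: [0.4634, 0.2639, 0.0081]
ee_rot: [[1.0, -0.001, 0.001], [-0.001, -1.0, 0.0], [0.001, -0.0, -1.0]]
ft_force: [-0.8, -0.6, -0.6]
grip_width: 0.0598
grip_force: 0.0
avg F [ 0.22  0.24 -0.06] M [ 0.041  0.11  -0.001]
{}
{'red': [(0.5191, 0.2655, 0.1, 192, 30, 356, [405.0, 298.0], 0.0236)]}
clock: 17.35
position: [0.4623, 0.2638, 0.0208]
ee_rot: [[1.0, -0.0, 0.0], [-0.0, -1.0, 0.0], [0.0, -0.0, -1.0]]
ft_force: [-0.2, 0.7, -7.8]
grip_width: 0.0344
grip_force: 60.0
avg F [-0.22  0.18 -8.13] M [0.057 0.056 0.039]
red 139 [383. 320.] med [0.5146 0.2644 0.0357] max [0.5519 0.2691 0.0387] min [0.4748 0.2586 0.0325]
red 133 [358. 338.] med [0.5973 0.265  0.0364] max [0.6089 0.2782 0.0398] min [0.5836 0.2516 0.032 ]
red 44 [419. 264.] med [0.4294 0.2672 0.0379] max [0.4883 0.284  0.1147] min [0.4229 0.2534 0.0332]
red 176 [409. 286.] med [0.5074 0.2655 0.0374] max [0.5504 0.2718 0.0426] min [0.4599 0.2592 0.0334]
red 177 [397. 315.] med [0.5984 0.2654 0.0361] max [0.607  0.2792 0.0412] min [0.5795 0.252  0.0189]
```

```bash
python3 -m crank '[{"linear":[0,0,-0.1],"twist":0},{"linear":[0,0,-0.2],"twist":0},{"linear":[0,0,-0.3],"twist":0},{"linear":[0,0,-0.4],"twist":0},{"linear":[0,0,-0.5],"twist":0},{"linear":[0,0,-0.6],"twist":0},{"linear":[0,0,-0.7],"twist":0},{"linear":[0,0,-0.8],"twist":0},{"linear":[0,0,-0.9],"twist":0},{"linear":[0,0,-1],"twist":0}]'
python3 -m crank '[{"linear":[0,0,-0.1],"twist":0},{"linear":[0,0,-0.2],"twist":0},{"linear":[0,0,-0.3],"twist":0},{"linear":[0,0,-0.4],"twist":0},{"linear":[0,0,-0.5],"twist":0},{"linear":[0,0,-0.6],"twist":0},{"linear":[0,0,-0.7],"twist":0},{"linear":[0,0,-0.8],"twist":0},{"linear":[0,0,-0.9],"twist":0},{"linear":[0,0,-1],"twist":0}]' >/dev/null
python3 -m crank '[{"linear":[0.05,0.1,0],"twist":-0.036},{"linear":[0.1,0.2,0],"twist":-0.072},{"linear":[0.15,0.3,0],"twist":-0.108},{"linear":[0.2,0.4,0],"twist":-0.144},{"linear":[0.25,0.5,0],"twist":-0.18},{"linear":[0.3,0.6,0],"twist":-0.216},{"linear":[0.35,0.7,0],"twist":-0.252},{"linear":[0.4,0.8,0],"twist":-0.288},{"linear":[0.45,0.9,0],"twist":-0.324},{"linear":[0.5,1,0],"twist":-0.36}]'
python3 - <<'E'
from h import *
avg(2); plan(.5404,-.0237,.2,86.8)
E
```

```text
clock: 18.75
position: [0.4622, 0.2638, 0.1014]
ee_rot: [[1.0, -0.0, -0.0], [-0.0, -1.0, -0.0], [-0.0, 0.0, -1.0]]
ft_force: [1.0, 0.1, -8.7]
grip_width: 0.0346
grip_force: 60.0
clock: 20.75
position: [0.5024, 0.1834, 0.181]
ee_rot: [[0.727, 0.687, -0.0], [0.687, -0.727, -0.0], [-0.0, 0.0, -1.0]]
ft_force: [0.7, -0.1, -8.5]
grip_width: 0.0346
grip_force: 60.0
avg F [ 1.06 -1.23 -8.01] M [-0.182 -0.052 -0.011]
at [0.5029 0.1822 0.1811] psi 43.1 w 0.0343 linear [-1.418  2.199 -0.235] twist -0.364 t 20.85
```

```bash
python3 -m crank '[{"linear":[-0.06,0.1,-0.02],"twist":0},{"linear":[-0.12,0.2,-0.04],"twist":0},{"linear":[-0.19,0.3,-0.06],"twist":0},{"linear":[-0.25,0.4,-0.08],"twist":0},{"linear":[-0.32,0.5,-0.1],"twist":0},{"linear":[-0.38,0.6,-0.12],"twist":0},{"linear":[-0.45,0.7,-0.14],"twist":0},{"linear":[-0.51,0.8,-0.16],"twist":0},{"linear":[-0.58,0.9,-0.18],"twist":0},{"linear":[-0.64,1,-0.2],"twist":0}]'>/dev/null
python3 -m crank '[{"linear":[-0.06,0.1,0],"twist":-0.036},{"linear":[-0.12,0.2,0],"twist":-0.072},{"linear":[-0.19,0.3,0],"twist":-0.108},{"linear":[-0.25,0.4,0],"twist":-0.144},{"linear":[-0.32,0.5,0],"twist":-0.18},{"linear":[-0.38,0.6,0],"twist":-0.216},{"linear":[-0.45,0.7,0],"twist":-0.252},{"linear":[-0.51,0.8,0],"twist":-0.288},{"linear":[-0.58,0.9,0],"twist":-0.324},{"linear":[-0.64,1,0],"twist":-0.36}]'
python3 - <<'E'
from h import *
plan(.5404,-.0237,.12,86.8)
for n in ['side','scene']:
    f=grab(n);P=depthpts(f);ends(f,P,'red',zr=(.1,.3),area=lambda P:(P[...,0]<.65)&(abs(P[...,1])<.25))
E
```

```text
clock: 22.85
position: [0.5372, -0.0038, 0.1967]
ee_rot: [[0.06, 0.998, -0.0], [0.998, -0.06, -0.0], [-0.0, -0.0, -1.0]]
ft_force: [-0.4, -0.4, -8.9]
grip_width: 0.0346
grip_force: 60.0
at [ 0.5372 -0.0038  0.1967] psi 86.6 w 0.0346 linear [-0.246  0.055  0.959] twist -0.002 t 22.85
red 137 [323. 225.] med [0.5399 0.0438 0.2116] max [0.5463 0.0869 0.2141] min [ 0.5344 -0.0023  0.209 ]
red 168 [344. 250.] med [0.5465 0.1343 0.2117] max [0.5602 0.1431 0.2142] min [0.5325 0.1171 0.1986]
red 153 [327. 223.] med [0.5383 0.0496 0.2126] max [0.5467 0.0868 0.2178] min [0.5313 0.0147 0.2086]
red 165 [357. 237.] med [0.5463 0.1296 0.2119] max [0.5595 0.1419 0.2159] min [0.5296 0.1154 0.1979]
```

```bash
python3 -m crank '[{"linear":[-0.08,0.02,0.1],"twist":-0.002},{"linear":[-0.16,0.04,0.2],"twist":-0.002},{"linear":[-0.246,0.055,0.3],"twist":-0.002},{"linear":[-0.246,0.055,0.4],"twist":-0.002},{"linear":[-0.246,0.055,0.5],"twist":-0.002},{"linear":[-0.246,0.055,0.6],"twist":-0.002},{"linear":[-0.246,0.055,0.7],"twist":-0.002},{"linear":[-0.246,0.055,0.8],"twist":-0.002},{"linear":[-0.246,0.055,0.9],"twist":-0.002},{"linear":[-0.246,0.055,0.95],"twist":-0.002}]'
python3 - <<'E'
from h import *
plan(.5404,-.0237,.017,86.8)
for n in ['side','scene']:
    f=grab(n);P=depthpts(f);ends(f,P,'red',zr=(.05,.3),area=lambda P:(P[...,0]<.65)&(abs(P[...,1])<.25))
    cv2.imwrite(f'pics/p_{n}.png',f['img'])
a=cv2.imread('pics/p_scene.png')[170:330,230:430];b=cv2.imread('pics/p_side.png')[170:330,250:450]
cv2.imwrite('pics/p1.png',cv2.resize(np.hstack([a,b]),None,fx=2,fy=2,interpolation=cv2.INTER_CUBIC))
E
```

```text
clock: 23.95
position: [0.5399, -0.0227, 0.1198]
ee_rot: [[0.059, 0.998, -0.001], [0.998, -0.059, -0.0], [-0.0, -0.001, -1.0]]
ft_force: [-0.3, -0.1, -8.6]
grip_width: 0.0349
grip_force: 60.0
at [ 0.5399 -0.0227  0.1198] psi 86.6 w 0.0349 linear [-0.012  0.008  1.285] twist -0.001 t 23.95
red 125 [318. 240.] med [0.5423 0.0226 0.1341] max [0.5484 0.0662 0.1371] min [ 0.5369 -0.0225  0.1315]
red 133 [337. 264.] med [0.5495 0.1146 0.1345] max [0.5623 0.1241 0.1382] min [0.5362 0.0988 0.124 ]
red 139 [320. 241.] med [0.5407 0.0338 0.1355] max [0.5483 0.0689 0.1417] min [ 5.330e-01 -1.000e-04  1.312e-01]
red 149 [349. 255.] med [0.5489 0.1135 0.1352] max [0.5619 0.1255 0.1395] min [0.5325 0.0987 0.1208]
```

View pics/p1.png

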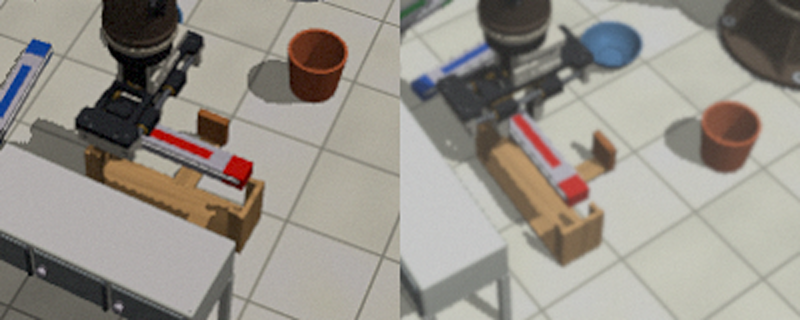

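The crop shows the red bar level above the pocket, with its end just inside the +y wall. Lowering it.

```bash
python3 -m crank '[{"linear":[-0.012,0,0.1],"twist":0},{"linear":[-0.012,0,0.2],"twist":0},{"linear":[-0.012,0,0.3],"twist":0},{"linear":[-0.012,0,0.4],"twist":0},{"linear":[-0.012,0,0.5],"twist":0},{"linear":[-0.012,0,0.6],"twist":0},{"linear":[-0.012,0,0.7],"twist":0},{"linear":[-0.012,0,0.8],"twist":0},{"linear":[-0.012,0,0.9],"twist":0},{"linear":[-0.012,0,0.95],"twist":0}]'
python3 -m crank '[{"linear":[0,0,0.06],"twist":0},{"linear":[0,0,0.12],"twist":0},{"linear":[0,0,0.18],"twist":0},{"linear":[0,0,0.24],"twist":0},{"linear":[0,0,0.28],"twist":0},{"linear":[0,0,0.31],"twist":0},{"linear":[0,0,0.335],"twist":0},{"linear":[0,0,0.335],"twist":0},{"linear":[0,0,0.335],"twist":0},{"linear":[0,0,0.335],"twist":0}]'
python3 - <<'E'
from h import *
avg(3)
f=grab('side');P=depthpts(f);ends(f,P,'red',area=lambda P:(P[...,0]<.65)&(abs(P[...,1])<.25))
E
```

```text
clock: 25.05
position: [0.5399, -0.0238, 0.0438]
ee_rot: [[0.059, 0.998, -0.001], [0.998, -0.059, -0.0], [-0.0, -0.001, -1.0]]
ft_force: [-0.7, -0.1, -7.6]
grip_width: 0.0342
grip_force: 60.0
clock: 26.05
position: [0.5404, -0.0238, 0.0181]
ee_rot: [[0.059, 0.998, 0.0], [0.998, -0.059, 0.0], [0.0, 0.0, -1.0]]
ft_force: [0.1, 0.3, -8.4]
grip_width: 0.0346
grip_force: 60.0
avg F [-0.17  0.24 -8.2 ] M [0.074 0.002 0.014]
red 111 [318. 263.] med [0.5436 0.0233 0.0331] max [0.5497 0.065  0.0364] min [ 0.5376 -0.0204  0.0294]
```

```bash
python3 -m crank '[{"linear":[0,0,0.01],"twist":0},{"linear":[0,0,0.02],"twist":0},{"linear":[0,0,0.03],"twist":0},{"linear":[0,0,0.035],"twist":0},{"linear":[0,0,0.035],"twist":0},{"linear":[0,0,0.035],"twist":0},{"linear":[0,0,0.035],"twist":0},{"linear":[0,0,0.035],"twist":0},{"linear":[0,0,0.035],"twist":0},{"linear":[0,0,0.035],"twist":0}]'
python3 -m crank '[{"linear":[0,0,0],"twist":0},{"linear":[0,0,0],"twist":0},{"linear":[0,0,0],"twist":0},{"linear":[0,0,0],"twist":0},{"linear":[0,0,0],"twist":0},{"linear":[0,0,0],"twist":0},{"linear":[0,0,0],"twist":0},{"linear":[0,0,0],"twist":0},{"linear":[0,0,-0.2],"twist":0},{"linear":[0,0,-0.4],"twist":0}]' 1 
python3 -m crank '[{"linear":[0,0,-0.2],"twist":0},{"linear":[0,0,-0.4],"twist":0},{"linear":[0,0,-0.6],"twist":0},{"linear":[0,0,-0.8],"twist":0},{"linear":[0,0,-1],"twist":0},{"linear":[0,0,-1],"twist":0},{"linear":[0.3,0,-1],"twist":0.07},{"linear":[0.6,0,-1],"twist":0.14},{"linear":[0.9,0,-1],"twist":0.21},{"linear":[1,0,-1],"twist":0.28}]' 
python3 - <<'E'
from h import *
for n in ['side','scene']:
    f=grab(n);P=depthpts(f);ends(f,P,'red',area=lambda P:(P[...,0]<.65)&(abs(P[...,1])<.25))
    print(bars(f,P,('yellow',)),bars(f,P,('red',),area=lambda P:(P[...,0]<.65),zr=(.02,.04)))
plan(.470,.400,.1,-5.3)
cv2.imwrite('pics/p2.png',cv2.resize(grab('side')['img'][170:420,220:500],None,fx=2.4,fy=2.4))
E
```

```text
clock: 27.25
position: [0.5412, -0.0238, 0.0159]
ee_rot: [[0.059, 0.998, 0.002], [0.998, -0.059, 0.0], [0.0, 0.002, -1.0]]
ft_force: [-1.0, -0.8, 6.5]
grip_width: 0.0344
grip_force: 60.0
clock: 28.25
position: [0.5398, -0.0238, 0.0471]
ee_rot: [[0.059, 0.998, -0.001], [0.998, -0.059, -0.0], [-0.0, -0.001, -1.0]]
ft_force: [-0.8, -0.3, 0.0]
grip_width: 0.0916
grip_force: 0.0
clock: 29.25
position: [0.5445, 0.0591, 0.1262]
ee_rot: [[0.604, 0.797, -0.001], [0.797, -0.604, 0.001], [0.0, -0.001, -1.0]]
ft_force: [0.5, 0.2, 0.7]
grip_width: 0.0914
grip_force: 0.0
red 108 [318. 264.] med [0.544  0.0243 0.0299] max [0.5497 0.0639 0.0323] min [ 0.5378 -0.0182  0.0269]
{'yellow': [(0.4699, 0.3998, -5.0, 202, 31, 445, [431.0, 356.0], 0.0229)]} {}
red 99 [287. 253.] med [ 0.5363 -0.0631  0.0307] max [ 0.5521 -0.0509  0.0347] min [ 0.5195 -0.0747  0.0235]
red 155 [316. 265.] med [0.5404 0.0232 0.0306] max [0.5476 0.0656 0.0349] min [ 0.5337 -0.021   0.0262]
red 27 [342. 279.] med [0.5536 0.0991 0.031 ] max [0.561  0.105  0.0337] min [0.5343 0.0956 0.0268]
{'yellow': [(0.4689, 0.4002, -5.6, 209, 31, 417, [462.0, 299.0], 0.0231)]} {'red': [(0.5422, 0.0147, 85.8, 184, 31, 276, [310.0, 263.0], 0.0306)]}
at [0.5445 0.058  0.1262] psi 53.1 w 0.0919 linear [ 2.858 -3.313  0.328] twist 0.486 t 29.35
```

View pics/p2.png

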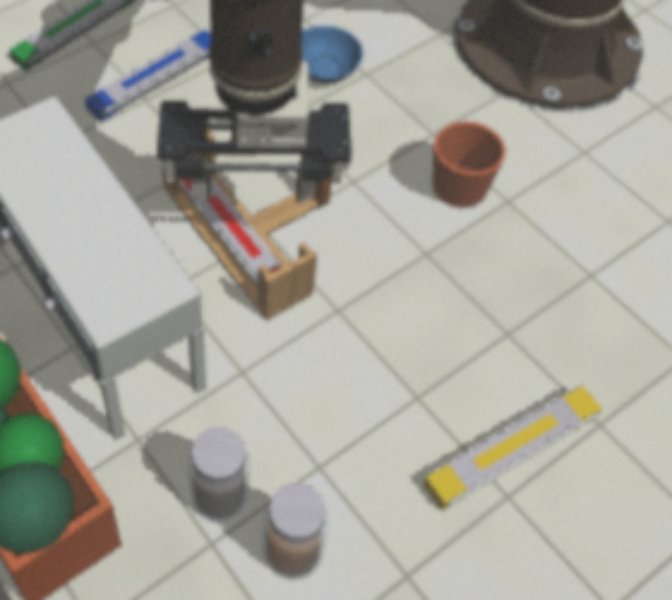

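Red lies in the pocket (stripe at about (235,225) in the crop, caps inside the walls). Now yellow, bar centre about (0.4695,0.400).

```bash
python3 -m crank '[{"linear":[0.21,-0.25,0],"twist":0},{"linear":[0.43,-0.5,0],"twist":0},{"linear":[0.65,-0.75,0],"twist":0},{"linear":[0.86,-1,0],"twist":0},{"linear":[0.86,-1,0],"twist":0},{"linear":[0.86,-1,0],"twist":0},{"linear":[0.86,-1,0],"twist":0},{"linear":[0.86,-1,0],"twist":0},{"linear":[0.86,-1,0],"twist":0},{"linear":[0.86,-1,0],"twist":0}]' >/dev/null
python3 -m crank '[{"linear":[0.21,-0.25,0],"twist":0.07},{"linear":[0.43,-0.5,0],"twist":0.14},{"linear":[0.65,-0.75,0],"twist":0.21},{"linear":[0.86,-1,0],"twist":0.28},{"linear":[0.86,-1,0],"twist":0.35},{"linear":[0.86,-1,0],"twist":0.42},{"linear":[0.86,-1,0],"twist":0.486},{"linear":[0.86,-1,0],"twist":0.486},{"linear":[0.86,-1,0],"twist":0.486},{"linear":[0.86,-1,0],"twist":0.486}]' >/dev/null
python3 - <<'E'
from h import *
plan(.4695,.4000,.008,-5.3)
E
```

```text
at [0.4999 0.2622 0.1272] psi -5.1 w 0.0921 linear [-0.532 -1.682  1.49 ] twist 0.002 t 31.4
```

```bash
python3 -m crank '[{"linear":[-0.1,-0.25,0],"twist":0.002},{"linear":[-0.2,-0.5,0],"twist":0.002},{"linear":[-0.3,-0.75,0],"twist":0.002},{"linear":[-0.4,-0.9,0],"twist":0.002},{"linear":[-0.4,-0.9,0.1],"twist":0.002},{"linear":[-0.4,-0.9,0.2],"twist":0.002},{"linear":[-0.4,-0.9,0.2],"twist":0.002},{"linear":[-0.4,-0.9,0.2],"twist":0.002},{"linear":[-0.4,-0.9,0.2],"twist":0.002},{"linear":[-0.4,-0.9,0.2],"twist":0.002}]' >/dev/null
python3 -m crank '[{"linear":[-0.1,-0.25,0],"twist":0},{"linear":[-0.132,-0.5,0],"twist":0},{"linear":[-0.132,-0.7,0],"twist":0},{"linear":[-0.132,-0.782,0.1],"twist":0},{"linear":[-0.132,-0.782,0.2],"twist":0},{"linear":[-0.132,-0.782,0.3],"twist":0},{"linear":[-0.132,-0.782,0.4],"twist":0},{"linear":[-0.132,-0.782,0.5],"twist":0},{"linear":[-0.132,-0.782,0.6],"twist":0},{"linear":[-0.132,-0.782,0.65],"twist":0}]' >/dev/null
python3 -m crank '[{"linear":[0,0,0.15],"twist":0},{"linear":[0,0,0.3],"twist":0},{"linear":[0,0,0.45],"twist":0},{"linear":[0,0,0.58],"twist":0},{"linear":[0,0,0.64],"twist":0},{"linear":[0,0,0.64],"twist":0},{"linear":[0,0,0.64],"twist":0},{"linear":[0,0,0.64],"twist":0},{"linear":[0,0,0.64],"twist":0},{"linear":[0,0,0.64],"twist":0}]'
python3 -c "from h import *;plan(.4695,.4,.008,-5.3);avg(5)"
python3 -m crank '[{"linear":[0,0,0],"twist":0},{"linear":[0,0,0],"twist":0},{"linear":[0,0,0],"twist":0},{"linear":[0,0,0],"twist":0},{"linear":[0,0,0],"twist":0},{"linear":[0,0,0],"twist":0},{"linear":[0,0,0],"twist":0},{"linear":[0,0,0],"twist":0},{"linear":[0,0,0],"twist":0},{"linear":[0,0,0],"twist":0}]' -1 60 >/dev/null
python3 -m crank '[{"linear":[0,0,-0.02],"twist":0},{"linear":[0,0,-0.04],"twist":0},{"linear":[0,0,-0.06],"twist":0},{"linear":[0,0,-0.08],"twist":0},{"linear":[0,0,-0.1],"twist":0},{"linear":[0,0,-0.12],"twist":0},{"linear":[0,0,-0.12],"twist":0},{"linear":[0,0,-0.12],"twist":0},{"linear":[0,0,-0.12],"twist":0},{"linear":[0,0,-0.12],"twist":0}]'
python3 - <<'E'
from h import *
avg(6)
for n in ['side','scene']: f=grab(n); P=depthpts(f); ends(f,P,'yellow',area=lambda P:(P[...,0]<.65)&(P[...,1]>.3))
E
```

```text
clock: 34.4
position: [0.4703, 0.4004, 0.0083]
ee_rot: [[0.995, -0.096, 0.0], [-0.096, -0.995, 0.0], [0.0, -0.001, -1.0]]
ft_force: [-0.3, -0.6, 0.4]
grip_width: 0.0924
grip_force: 0.0
at [0.4703 0.4004 0.0083] psi -5.5 w 0.0924 linear [-0.009  0.006  0.004] twist -0.002 t 34.4
avg F [-0.03 -0.21  0.06] M [ 0.04   0.129 -0.003]
clock: 36.65
position: [0.4702, 0.4001, 0.0175]
ee_rot: [[0.995, -0.096, 0.0], [-0.096, -0.995, -0.0], [0.0, -0.0, -1.0]]
ft_force: [-0.6, -0.8, -5.3]
grip_width: 0.0347
grip_force: 60.0
avg F [ 0.49 -0.15 -4.58] M [ 0.028 -0.05   0.005]
yellow 75 [427. 357.] med [0.4947 0.3984 0.0349] max [0.5129 0.4031 0.0384] min [0.4742 0.393  0.0312]
yellow 158 [407. 369.] med [0.557  0.3936 0.0396] max [0.5673 0.4061 0.0434] min [0.5424 0.3803 0.03  ]
yellow 22 [469. 286.] med [0.4375 0.4055 0.0316] max [0.4934 0.4109 0.1069] min [0.4302 0.3989 0.0275]
yellow 111 [462. 299.] med [0.4857 0.4002 0.034 ] max [0.5113 0.4073 0.0394] min [0.4561 0.393  0.0294]
yellow 170 [452. 320.] med [0.5581 0.3933 0.0392] max [0.568  0.4069 0.0446] min [0.5394 0.3801 0.0263]
```

```bash
python3 -m crank '[{"linear":[0,0,0.03],"twist":0},{"linear":[0,0,0.06],"twist":0},{"linear":[0,0,0.09],"twist":0},{"linear":[0,0,0.12],"twist":0},{"linear":[0,0,0.12],"twist":0},{"linear":[0,0,0.12],"twist":0},{"linear":[0,0,0.12],"twist":0},{"linear":[0,0,0.12],"twist":0},{"linear":[0,0,0.12],"twist":0},{"linear":[0,0,0.12],"twist":0}]' >/dev/null
python3 -m crank '[{"linear":[0,0,0],"twist":0},{"linear":[0,0,0],"twist":0},{"linear":[0,0,0],"twist":0},{"linear":[0,0,0],"twist":0},{"linear":[-0.2,0,0],"twist":0},{"linear":[-0.4,0,0],"twist":0},{"linear":[-0.6,0,0],"twist":0},{"linear":[-0.76,0,0],"twist":0},{"linear":[-0.76,0,0],"twist":0},{"linear":[-0.76,0,0],"twist":0}]' 0.3
python3 -c "from h import *;avg(5);f=grab('scene');print(bars(f,depthpts(f),('yellow',)))"
python3 -m crank '[{"linear":[0,0,0],"twist":0},{"linear":[0,0,0],"twist":0},{"linear":[0,0,0],"twist":0},{"linear":[0,0,0],"twist":0},{"linear":[0,0,0],"twist":0},{"linear":[0,0,0],"twist":0},{"linear":[0,0,0],"twist":0},{"linear":[0,0,0],"twist":0},{"linear":[0,0,0],"twist":0},{"linear":[0,0,0],"twist":0}]' -1 60 >/dev/null
python3 -m crank '[{"linear":[0,0,-0.02],"twist":0},{"linear":[0,0,-0.04],"twist":0},{"linear":[0,0,-0.06],"twist":0},{"linear":[0,0,-0.08],"twist":0},{"linear":[0,0,-0.1],"twist":0},{"linear":[0,0,-0.12],"twist":0},{"linear":[0,0,-0.14],"twist":0},{"linear":[0,0,-0.16],"twist":0},{"linear":[0,0,-0.16],"twist":0},{"linear":[0,0,-0.16],"twist":0}]'
python3 - <<'E'
from h import *
avg(6)
for n in ['side','scene']: f=grab(n); P=depthpts(f); ends(f,P,'yellow',area=lambda P:(P[...,0]<.65)&(P[...,1]>.3))
E
```

```text
clock: 39.05
position: [0.4094, 0.4064, 0.0082]
ee_rot: [[0.995, -0.095, 0.0], [-0.095, -0.995, 0.0], [0.0, -0.0, -1.0]]
ft_force: [0.9, -0.7, 0.5]
grip_width: 0.0596
grip_force: 0.0
avg F [-0.42  0.07  0.05] M [ 0.06   0.114 -0.015]
{'yellow': [(0.4707, 0.4014, -5.5, 205, 30, 366, [462.0, 301.0], 0.0234)]}
clock: 41.35
position: [0.4096, 0.4061, 0.0208]
ee_rot: [[0.995, -0.096, 0.0], [-0.096, -0.995, 0.0], [0.0, -0.0, -1.0]]
ft_force: [-0.1, -0.1, -8.7]
grip_width: 0.0348
grip_force: 60.0
avg F [ 0.28  0.09 -8.52] M [0.039 0.122 0.031]
yellow 14 [459. 334.] med [0.3912 0.4025 0.0361] max [0.4365 0.4181 0.1196] min [0.3878 0.3969 0.0327]
yellow 191 [435. 352.] med [0.4702 0.4008 0.0359] max [0.5111 0.4077 0.0385] min [0.4242 0.3934 0.0328]
yellow 157 [406. 370.] med [0.557  0.3929 0.0356] max [0.5672 0.4056 0.0386] min [0.5432 0.3798 0.0277]
yellow 50 [479. 267.] med [0.3756 0.4127 0.039 ] max [0.4349 0.4247 0.1142] min [0.368 0.398 0.032]
yellow 17 [476. 272.] med [0.3918 0.4126 0.0365] max [0.4448 0.4228 0.1016] min [0.3863 0.3962 0.0328]
yellow 181 [465. 293.] med [0.4672 0.4018 0.0363] max [0.5097 0.4094 0.0407] min [0.4203 0.3938 0.0319]
yellow 166 [451. 321.] med [0.5579 0.3933 0.0348] max [0.5671 0.4066 0.0408] min [0.5413 0.38   0.0227]
```

```bash
python3 -m crank '[{"linear":[0,0,-0.1],"twist":0},{"linear":[0,0,-0.2],"twist":0},{"linear":[0,0,-0.3],"twist":0},{"linear":[0,0,-0.4],"twist":0},{"linear":[0,0,-0.5],"twist":0},{"linear":[0,0,-0.6],"twist":0},{"linear":[0,0,-0.7],"twist":0},{"linear":[0,0,-0.8],"twist":0},{"linear":[0,0,-0.9],"twist":0},{"linear":[0,0,-1],"twist":0}]'
python3 -m crank '[{"linear":[0.03,0.1,-0.1],"twist":0},{"linear":[0.06,0.2,-0.2],"twist":0},{"linear":[0.09,0.3,-0.3],"twist":0},{"linear":[0.12,0.4,-0.4],"twist":0},{"linear":[0.15,0.5,-0.5],"twist":0},{"linear":[0.18,0.6,-0.6],"twist":0},{"linear":[0.21,0.7,-0.7],"twist":0},{"linear":[0.24,0.8,-0.8],"twist":0},{"linear":[0.27,0.9,-0.9],"twist":0},{"linear":[0.3,1,-1],"twist":0}]' >/dev/null
python3 -m crank '[{"linear":[0.03,0.1,0],"twist":0},{"linear":[0.06,0.2,0],"twist":0},{"linear":[0.09,0.3,0],"twist":0},{"linear":[0.12,0.4,0],"twist":0},{"linear":[0.15,0.5,0],"twist":0},{"linear":[0.18,0.6,0],"twist":0},{"linear":[0.21,0.7,0],"twist":0},{"linear":[0.24,0.8,0],"twist":0},{"linear":[0.27,0.9,0],"twist":0},{"linear":[0.3,1,0],"twist":0}]' >/dev/null
python3 -m crank '[{"linear":[0.03,0.1,0],"twist":-0.04},{"linear":[0.06,0.2,0],"twist":-0.08},{"linear":[0.09,0.3,0],"twist":-0.12},{"linear":[0.12,0.4,0],"twist":-0.16},{"linear":[0.15,0.5,0],"twist":-0.2},{"linear":[0.18,0.6,0],"twist":-0.24},{"linear":[0.21,0.7,0],"twist":-0.28},{"linear":[0.24,0.8,0],"twist":-0.32},{"linear":[0.27,0.9,0],"twist":-0.36},{"linear":[0.3,1,0],"twist":-0.4}]'
python3 -c "from h import *;plan(.5397,-.0361,.15,86.8)"
```

```text
clock: 42.75
position: [0.4096, 0.406, 0.1014]
ee_rot: [[0.995, -0.096, -0.0], [-0.096, -0.995, -0.0], [-0.0, 0.0, -1.0]]
ft_force: [-0.0, 0.4, -9.1]
grip_width: 0.0346
grip_force: 60.0
clock: 45.75
position: [0.4583, 0.1595, 0.1808]
ee_rot: [[0.735, 0.678, 0.0], [0.678, -0.735, -0.0], [0.0, 0.0, -1.0]]
ft_force: [0.4, 0.4, -9.1]
grip_width: 0.0348
grip_force: 60.0
at [0.4583 0.1595 0.1808] psi 42.7 w 0.0348 linear [-0.908  2.487  0.385] twist -0.368 t 45.75
```

```bash
python3 -m crank '[{"linear":[-0.036,0.1,0],"twist":0},{"linear":[-0.07,0.2,0],"twist":0},{"linear":[-0.11,0.3,0],"twist":0},{"linear":[-0.15,0.4,0],"twist":0},{"linear":[-0.18,0.5,0],"twist":0},{"linear":[-0.22,0.6,0],"twist":0},{"linear":[-0.25,0.7,0],"twist":0},{"linear":[-0.29,0.8,0],"twist":0},{"linear":[-0.32,0.9,0],"twist":0},{"linear":[-0.36,1,0],"twist":0}]'>/dev/null
python3 -m crank '[{"linear":[-0.036,0.1,0],"twist":-0.037},{"linear":[-0.07,0.2,0],"twist":-0.074},{"linear":[-0.11,0.3,0],"twist":-0.11},{"linear":[-0.15,0.4,0],"twist":-0.147},{"linear":[-0.18,0.5,0],"twist":-0.184},{"linear":[-0.22,0.6,0],"twist":-0.22},{"linear":[-0.25,0.7,0],"twist":-0.258},{"linear":[-0.29,0.8,0],"twist":-0.294},{"linear":[-0.32,0.9,0],"twist":-0.33},{"linear":[-0.36,1,0],"twist":-0.368}]' >/dev/null
python3 -c "from h import *;plan(.5397,-.0361,.12,86.8)"
```

```text
at [0.524  0.0026 0.1806] psi 86.8 w 0.0345 linear [-0.473  0.223  0.758] twist 0.0 t 47.75
```

```bash
python3 -m crank '[{"linear":[-0.09,0.04,0],"twist":0},{"linear":[-0.18,0.08,0],"twist":0},{"linear":[-0.27,0.12,0],"twist":0},{"linear":[-0.36,0.16,0.1],"twist":0},{"linear":[-0.45,0.2,0.2],"twist":0},{"linear":[-0.473,0.223,0.3],"twist":0},{"linear":[-0.473,0.223,0.4],"twist":0},{"linear":[-0.473,0.223,0.5],"twist":0},{"linear":[-0.473,0.223,0.6],"twist":0},{"linear":[-0.473,0.223,0.65],"twist":0}]'
python3 - <<'E'
from h import *
plan(.5397,-.0361,.039,86.8)
for n in ['side','scene']:
    f=grab(n);P=depthpts(f);ends(f,P,'yellow',zr=(.08,.2),area=lambda P:(P[...,0]<.65)&(abs(P[...,1])<.25))
    ends(f,P,'red',zr=(.01,.05),area=lambda P:(P[...,0]<.65)&(abs(P[...,1])<.25))
E
```

```text
clock: 48.75
position: [0.5388, -0.0351, 0.1277]
ee_rot: [[0.058, 0.998, -0.001], [0.998, -0.058, 0.0], [0.0, -0.001, -1.0]]
ft_force: [-1.4, -0.3, -9.0]
grip_width: 0.0344
grip_force: 60.0
at [ 0.5388 -0.0351  0.1277] psi 86.7 w 0.0344 linear [-0.012  0.014  1.108] twist -0.001 t 48.75
yellow 125 [318. 238.] med [0.5423 0.0245 0.1419] max [0.5483 0.0667 0.1449] min [ 0.5367 -0.0211  0.1389]
yellow 137 [337. 263.] med [0.5487 0.115  0.1413] max [0.5622 0.1242 0.1445] min [0.5351 0.0987 0.1303]
red 69 [301. 243.] med [ 0.5379 -0.0664  0.0299] max [ 0.551  -0.054   0.0332] min [ 0.5221 -0.0803  0.0221]
red 115 [317. 264.] med [0.5444 0.022  0.03  ] max [0.5501 0.0644 0.033 ] min [ 0.539  -0.0219  0.0269]
yellow 159 [318. 238.] med [0.5393 0.027  0.1426] max [0.547  0.0689 0.1466] min [ 0.5326 -0.0136  0.1377]
yellow 151 [349. 253.] med [0.5491 0.1132 0.1417] max [0.5614 0.1248 0.1464] min [0.5315 0.0986 0.1283]
red 98 [287. 253.] med [ 0.5346 -0.0636  0.0302] max [ 0.5481 -0.0514  0.0348] min [ 0.5199 -0.0771  0.0223]
red 154 [316. 265.] med [0.5408 0.0231 0.0307] max [0.5469 0.0662 0.035 ] min [ 0.5331 -0.0208  0.0261]
red 28 [342. 279.] med [0.5533 0.1001 0.0305] max [0.5615 0.1049 0.0355] min [0.5371 0.0957 0.0278]
```

```bash
python3 -m crank '[{"linear":[-0.02,0.02,0.1],"twist":0},{"linear":[-0.02,0.02,0.2],"twist":0},{"linear":[-0.02,0.02,0.3],"twist":0},{"linear":[-0.02,0.02,0.4],"twist":0},{"linear":[-0.02,0.02,0.5],"twist":0},{"linear":[-0.02,0.02,0.6],"twist":0},{"linear":[-0.02,0.02,0.7],"twist":0},{"linear":[-0.02,0.02,0.8],"twist":0},{"linear":[-0.02,0.02,0.9],"twist":0},{"linear":[-0.02,0.02,0.95],"twist":0}]'
python3 -m crank '[{"linear":[0,0,0.03],"twist":0},{"linear":[0,0,0.06],"twist":0},{"linear":[0,0,0.09],"twist":0},{"linear":[0,0,0.12],"twist":0},{"linear":[0,0,0.14],"twist":0},{"linear":[0,0,0.16],"twist":0},{"linear":[0,0,0.18],"twist":0},{"linear":[0,0,0.18],"twist":0},{"linear":[0,0,0.18],"twist":0},{"linear":[0,0,0.18],"twist":0}]'
python3 - <<'E'
from h import *
avg(3)
f=grab('side');P=depthpts(f);ends(f,P,'yellow',area=lambda P:(P[...,0]<.65)&(abs(P[...,1])<.25))
E
```

```text
clock: 49.85
position: [0.5405, -0.0372, 0.0518]
ee_rot: [[0.059, 0.998, -0.001], [0.998, -0.059, -0.0], [-0.0, -0.001, -1.0]]
ft_force: [0.3, -0.2, -9.3]
grip_width: 0.0344
grip_force: 60.0
clock: 50.85
position: [0.5409, -0.0372, 0.0384]
ee_rot: [[0.059, 0.998, 0.0], [0.998, -0.059, 0.0], [0.0, 0.0, -1.0]]
ft_force: [-0.3, 0.4, -8.6]
grip_width: 0.0348
grip_force: 60.0
avg F [-0.04 -0.62 -8.18] M [-0.     0.03   0.026]
yellow 111 [317. 259.] med [0.5449 0.022  0.0529] max [0.5507 0.0636 0.0559] min [ 0.5382 -0.0219  0.0498]
yellow 39 [334. 279.] med [0.5466 0.1017 0.053 ] max [0.5566 0.1096 0.0565] min [0.5362 0.0956 0.0496]
```

```bash
python3 -m crank '[{"linear":[0,0,0.01],"twist":0},{"linear":[0,0,0.02],"twist":0},{"linear":[0,0,0.02],"twist":0},{"linear":[0,0,0.02],"twist":0},{"linear":[0,0,0.02],"twist":0},{"linear":[0,0,0.02],"twist":0},{"linear":[0,0,0.02],"twist":0},{"linear":[0,0,0.02],"twist":0},{"linear":[0,0,0.02],"twist":0},{"linear":[0,0,0.02],"twist":0}]'
python3 -m crank '[{"linear":[0,0,0],"twist":0},{"linear":[0,0,0],"twist":0},{"linear":[0,0,0],"twist":0},{"linear":[0,0,0],"twist":0},{"linear":[0,0,0],"twist":0},{"linear":[0,0,0],"twist":0},{"linear":[0,0,0],"twist":0},{"linear":[0,0,0],"twist":0},{"linear":[0,0,-0.2],"twist":0},{"linear":[0,0,-0.4],"twist":0}]' 1 
python3 -m crank '[{"linear":[0,0,-0.2],"twist":0},{"linear":[0,0,-0.4],"twist":0},{"linear":[0,0,-0.6],"twist":0},{"linear":[0,0,-0.8],"twist":0},{"linear":[-0.1,0,-0.8],"twist":0},{"linear":[-0.3,0,-0.8],"twist":0},{"linear":[-0.5,0,-0.8],"twist":0.07},{"linear":[-0.7,0,-0.8],"twist":0.14},{"linear":[-0.9,0,-0.8],"twist":0.21},{"linear":[-1,0,-0.8],"twist":0.28}]' 
python3 - <<'E'
from h import *
for n in ['side','scene']:
    f=grab(n);P=depthpts(f);ends(f,P,'yellow',area=lambda P:(P[...,0]<.65)&(abs(P[...,1])<.25))
    print(bars(f,P,('blue','green'),area=lambda P:(P[...,1]<-.1)&(P[...,0]>.3)))
plan(.476,-.252,.1,5.7)
f=grab('scene');cv2.imwrite('pics/p3.png',cv2.resize(f['img'][130:330,140:380],None,fx=2.5,fy=2.5))
E
```

```text
clock: 52.05
position: [0.542, -0.0373, 0.0378]
ee_rot: [[0.059, 0.998, 0.002], [0.998, -0.059, 0.0], [0.0, 0.002, -1.0]]
ft_force: [-1.4, 1.0, 5.3]
grip_width: 0.035
grip_force: 60.0
clock: 53.05
position: [0.5403, -0.0372, 0.0688]
ee_rot: [[0.059, 0.998, -0.001], [0.998, -0.059, -0.0], [-0.0, -0.001, -1.0]]
ft_force: [-0.4, 0.1, 0.2]
grip_width: 0.0917
grip_force: 0.0
clock: 54.05
position: [0.5353, -0.1194, 0.132]
ee_rot: [[0.608, 0.794, -0.001], [0.794, -0.608, -0.001], [-0.001, -0.0, -1.0]]
ft_force: [0.5, 0.6, -0.3]
grip_width: 0.0918
grip_force: 0.0
yellow 81 [300. 238.] med [ 0.54   -0.0682  0.0512] max [ 0.5547 -0.0542  0.0548] min [ 0.5233 -0.0822  0.0463]
yellow 110 [317. 260.] med [0.5456 0.0243 0.0521] max [0.5515 0.0639 0.0549] min [ 0.5404 -0.0211  0.0491]
yellow 36 [334. 280.] med [0.5468 0.1029 0.0522] max [0.5549 0.1104 0.0553] min [0.5386 0.0962 0.0488]
{}
yellow 102 [286. 248.] med [ 0.5365 -0.0641  0.0525] max [ 0.5554 -0.0522  0.0594] min [ 0.5143 -0.0804  0.041 ]
yellow 157 [315. 260.] med [0.5417 0.0225 0.0528] max [0.5491 0.065  0.0579] min [ 0.5351 -0.0234  0.0481]
yellow 66 [345. 272.] med [0.5435 0.1033 0.0531] max [0.5605 0.1172 0.0576] min [0.5333 0.096  0.0487]
{'green': [(0.5076, -0.3925, 9.7, 200, 37, 263, [185.0, 208.0], 0.0233)]}
at [ 0.5354 -0.119   0.132 ] psi 52.8 w 0.0921 linear [-1.772  0.415  0.403] twist 0.392 t 54.15
```

View pics/p3.png

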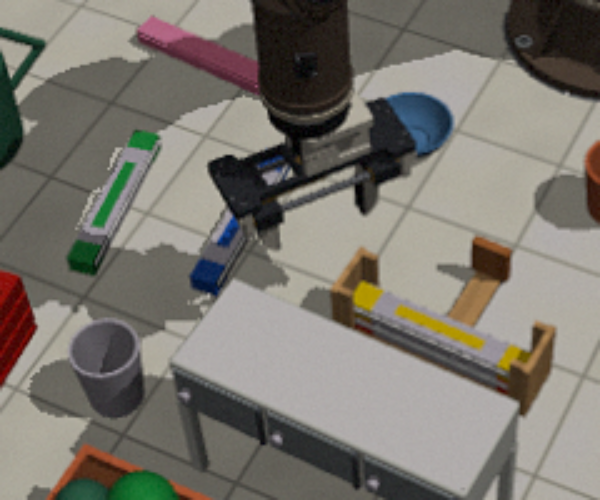

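```bash
python3 -m crank '[{"linear":[-0.2,0.05,0],"twist":0},{"linear":[-0.4,0.1,0],"twist":0},{"linear":[-0.6,0.15,0],"twist":0},{"linear":[-0.8,0.2,0],"twist":0},{"linear":[-0.9,0.2,0],"twist":0.07},{"linear":[-0.9,0.2,0],"twist":0.14},{"linear":[-0.9,0.2,0],"twist":0.21},{"linear":[-0.9,0.2,0],"twist":0.28},{"linear":[-0.9,0.2,0],"twist":0.35},{"linear":[-0.9,0.2,0],"twist":0.392}]' >/dev/null
python3 - <<'E'
from h import *
plan(.476,-.252,.13,5.7)
f=grab('wrist');P=depthpts(f);print('w',bars(f,P,('blue',)));cv2.imwrite('pics/w3.png',f['img'])
f=grab('side');P=depthpts(f);print('s',bars(f,P,('blue',),area=lambda P:P[...,1]<-.15)); ends(f,P,'blue',zr=(.01,.03),area=lambda P:P[...,1]<-.15)
f=grab('scene');P=depthpts(f);print('s',bars(f,P,('blue',),area=lambda P:P[...,1]<-.15));ends(f,P,'blue',zr=(.01,.03),area=lambda P:P[...,1]<-.15)
E
```

```text
at [ 0.505  -0.1846  0.1325] psi 5.9 w 0.092 linear [-0.447  0.801  0.032] twist 0.001 t 55.2
w {'blue': [(0.563, -0.2456, -84.2, 31, 28, 1973, [426.0, 159.0], 0.0215), (0.4881, -0.2521, 4.5, 77, 14, 2089, [417.0, 266.0], 0.0215), (0.3956, -0.2592, -85.4, 30, 18, 828, [406.0, 384.0], 0.021)]}
s {}
blue 20 [352. 189.] med [ 0.2712 -0.1649  0.0136] max [ 0.2794 -0.1574  0.0182] min [ 0.2628 -0.1704  0.0103]
blue 48 [283. 198.] med [ 0.4771 -0.2543  0.0217] max [ 0.5112 -0.2478  0.0253] min [ 0.4429 -0.2627  0.0178]
blue 43 [261. 212.] med [ 0.5654 -0.2434  0.0223] max [ 0.5751 -0.2342  0.0247] min [ 0.5545 -0.2541  0.0191]
s {'blue': [(0.4819, -0.2515, 5.9, 193, 34, 261, [233.0, 220.0], 0.0231)]}
blue 113 [297. 178.] med [ 0.268  -0.162   0.0194] max [ 0.3005 -0.1516  0.029 ] min [ 0.2408 -0.1761  0.0119]
blue 39 [248. 195.] med [ 0.392  -0.2593  0.0238] max [ 0.4    -0.2458  0.027 ] min [ 0.3841 -0.2715  0.0176]
blue 128 [236. 215.] med [ 0.4741 -0.2522  0.0228] max [ 0.5173 -0.2453  0.0279] min [ 0.4301 -0.2605  0.0186]
blue 106 [222. 239.] med [ 0.5627 -0.2454  0.0226] max [ 0.5755 -0.23    0.0281] min [ 0.5481 -0.2582  0.0123]
```

View pics/w3.png

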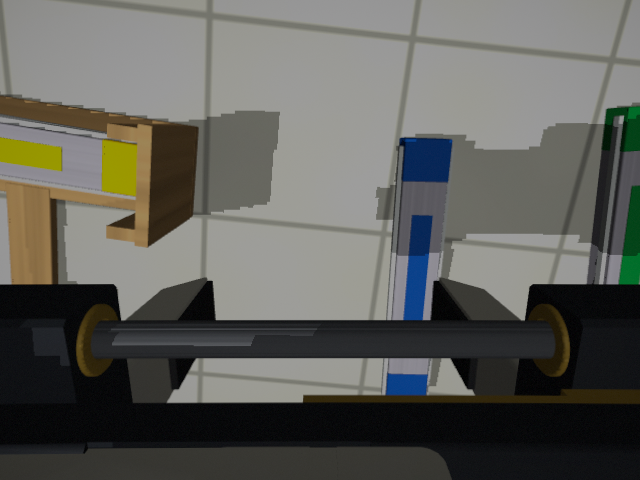

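```bash
python3 -m crank '[{"linear":[-0.2,0.25,0],"twist":0.007},{"linear":[-0.4,0.5,0],"twist":0.007},{"linear":[-0.44,0.75,0],"twist":0.007},{"linear":[-0.44,0.807,0.1],"twist":0.007},{"linear":[-0.44,0.807,0.25],"twist":0.007},{"linear":[-0.44,0.807,0.4],"twist":0.007},{"linear":[-0.44,0.807,0.55],"twist":0.007},{"linear":[-0.44,0.807,0.7],"twist":0.007},{"linear":[-0.44,0.807,0.85],"twist":0.007},{"linear":[-0.44,0.807,0.9],"twist":0.007}]' >/dev/null
python3 -m crank '[{"linear":[0,0,0.15],"twist":0},{"linear":[0,0,0.3],"twist":0},{"linear":[0,0,0.45],"twist":0},{"linear":[0,0,0.6],"twist":0},{"linear":[0,0,0.655],"twist":0},{"linear":[0,0,0.655],"twist":0},{"linear":[0,0,0.655],"twist":0},{"linear":[0,0,0.655],"twist":0},{"linear":[0,0,0.655],"twist":0},{"linear":[0,0,0.655],"twist":0}]'
python3 -c "from h import *;plan(.4765,-.2525,.008,5);avg(5)"
python3 -m crank '[{"linear":[0,0,0],"twist":0},{"linear":[0,0,0],"twist":0},{"linear":[0,0,0],"twist":0},{"linear":[0,0,0],"twist":0},{"linear":[0,0,0],"twist":0},{"linear":[0,0,0],"twist":0},{"linear":[0,0,0],"twist":0},{"linear":[0,0,0],"twist":0},{"linear":[0,0,0],"twist":0},{"linear":[0,0,0],"twist":0}]' -1 60 >/dev/null
python3 -m crank '[{"linear":[0,0,-0.02],"twist":0},{"linear":[0,0,-0.04],"twist":0},{"linear":[0,0,-0.06],"twist":0},{"linear":[0,0,-0.08],"twist":0},{"linear":[0,0,-0.1],"twist":0},{"linear":[0,0,-0.12],"twist":0},{"linear":[0,0,-0.12],"twist":0},{"linear":[0,0,-0.12],"twist":0},{"linear":[0,0,-0.12],"twist":0},{"linear":[0,0,-0.12],"twist":0}]'
python3 - <<'E'
from h import *
avg(6)
for n in ['side','scene','wrist']: f=grab(n); P=depthpts(f); ends(f,P,'blue',area=lambda P:(P[...,0]>.3)&(P[...,1]<-.2))
E
```

```text
clock: 57.35
position: [0.4776, -0.2521, 0.0087]
ee_rot: [[0.996, 0.09, 0.001], [0.09, -0.996, -0.0], [0.001, 0.0, -1.0]]
ft_force: [0.6, 0.4, 0.9]
grip_width: 0.0917
grip_force: 0.0
at [ 0.4776 -0.2521  0.0087] psi 5.2 w 0.0917 linear [-0.014  0.003  0.008] twist 0.001 t 57.35
avg F [-0.54 -0.12  0.15] M [ 0.037  0.114 -0.012]
clock: 59.6
position: [0.4772, -0.252, 0.0179]
ee_rot: [[0.996, 0.09, -0.0], [0.09, -0.996, 0.0], [-0.0, -0.0, -1.0]]
ft_force: [-0.9, -0.1, -6.1]
grip_width: 0.0347
grip_force: 60.0
avg F [-0.46 -0.07 -5.75] M [ 0.038  0.334 -0.   ]
blue 18 [277. 201.] med [ 0.5027 -0.2498  0.0286] max [ 0.5177 -0.2471  0.0313] min [ 0.4852 -0.2538  0.0261]
blue 58 [262. 212.] med [ 0.5645 -0.2413  0.0229] max [ 0.576  -0.2294  0.0252] min [ 0.5519 -0.2537  0.0203]
blue 78 [233. 219.] med [ 0.4971 -0.2485  0.0309] max [ 0.5192 -0.2398  0.0411] min [ 0.4735 -0.2545  0.0243]
blue 111 [223. 239.] med [ 0.561  -0.2408  0.0237] max [ 0.5746 -0.2272  0.0292] min [ 0.548  -0.256   0.0116]
blue 6925 [323.  86.] med [ 0.5627 -0.2438  0.0227] max [ 0.5746 -0.2303  0.0243] min [ 0.5502 -0.2574  0.021 ]
blue 4750 [322. 254.] med [ 0.5027 -0.2491  0.0284] max [ 0.5242 -0.2424  0.0308] min [ 0.4792 -0.2558  0.0261]
blue 1288 [322. 376.] med [ 0.453  -0.2534  0.033 ] max [ 0.4599 -0.2471  0.0341] min [ 0.4457 -0.2596  0.0318]
```

```bash
python3 -m crank '[{"linear":[0,0,0.03],"twist":0},{"linear":[0,0,0.06],"twist":0},{"linear":[0,0,0.09],"twist":0},{"linear":[0,0,0.12],"twist":0},{"linear":[0,0,0.12],"twist":0},{"linear":[0,0,0.12],"twist":0},{"linear":[0,0,0.12],"twist":0},{"linear":[0,0,0.12],"twist":0},{"linear":[0,0,0.12],"twist":0},{"linear":[0,0,0.12],"twist":0}]' >/dev/null
python3 -m crank '[{"linear":[0,0,0],"twist":0},{"linear":[0,0,0],"twist":0},{"linear":[0,0,0],"twist":0},{"linear":[0,0,0],"twist":0},{"linear":[0.2,0,0],"twist":0},{"linear":[0.4,0,0],"twist":0},{"linear":[0.6,0,0],"twist":0},{"linear":[0.7,0,0],"twist":0},{"linear":[0.7,0,0],"twist":0},{"linear":[0.7,0,0],"twist":0}]' 0.3
python3 -c "from h import *;avg(4);f=grab('wrist');P=depthpts(f);ends(f,P,'blue',area=lambda P:(P[...,0]>.3)&(P[...,1]<-.2))"
python3 -m crank '[{"linear":[0,0,0],"twist":0},{"linear":[0,0,0],"twist":0},{"linear":[0,0,0],"twist":0},{"linear":[0,0,0],"twist":0},{"linear":[0,0,0],"twist":0},{"linear":[0,0,0],"twist":0},{"linear":[0,0,0],"twist":0},{"linear":[0,0,0],"twist":0},{"linear":[0,0,0],"twist":0},{"linear":[0,0,0],"twist":0}]' -1 60 >/dev/null
python3 -m crank '[{"linear":[0,0,-0.02],"twist":0},{"linear":[0,0,-0.04],"twist":0},{"linear":[0,0,-0.06],"twist":0},{"linear":[0,0,-0.08],"twist":0},{"linear":[0,0,-0.1],"twist":0},{"linear":[0,0,-0.12],"twist":0},{"linear":[0,0,-0.14],"twist":0},{"linear":[0,0,-0.16],"twist":0},{"linear":[0,0,-0.16],"twist":0},{"linear":[0,0,-0.16],"twist":0}]'
python3 - <<'E'
from h import *
avg(6)
for n in ['side','scene','wrist']: f=grab(n); P=depthpts(f); ends(f,P,'blue',area=lambda P:(P[...,0]>.3)&(P[...,1]<-.2))
E
```

```text
clock: 62.05
position: [0.5323, -0.2472, 0.0082]
ee_rot: [[0.996, 0.09, -0.001], [0.09, -0.996, -0.0], [-0.001, -0.0, -1.0]]
ft_force: [0.1, -0.2, 0.5]
grip_width: 0.0595
grip_force: 0.0
avg F [-0.19 -0.46  0.3 ] M [0.048 0.108 0.008]
blue 6482 [323. 237.] med [ 0.5647 -0.2439  0.0214] max [ 0.5765 -0.2303  0.0225] min [ 0.5506 -0.2573  0.0126]
blue 1259 [323. 376.] med [ 0.5065 -0.2489  0.0214] max [ 0.5143 -0.2427  0.0224] min [ 0.4988 -0.2551  0.0205]
clock: 64.3
position: [0.5332, -0.2471, 0.0212]
ee_rot: [[0.996, 0.09, 0.0], [0.09, -0.996, -0.0], [0.0, 0.0, -1.0]]
ft_force: [0.1, 0.7, -8.5]
grip_width: 0.0345
grip_force: 60.0
avg F [-0.41  0.09 -8.29] M [ 0.041  0.07  -0.009]
blue 38 [305. 184.] med [ 0.391  -0.259   0.0324] max [ 0.3988 -0.2468  0.0365] min [ 0.3807 -0.2715  0.0287]
blue 40 [261. 209.] med [ 0.5641 -0.2429  0.0343] max [ 0.5737 -0.2309  0.0377] min [ 0.5535 -0.2535  0.0316]
blue 69 [249. 191.] med [ 0.3868 -0.2566  0.0351] max [ 0.3987 -0.2428  0.039 ] min [ 0.3755 -0.2701  0.0317]
blue 119 [222. 237.] med [ 0.5646 -0.2413  0.0347] max [ 0.5758 -0.2288  0.0398] min [ 0.5481 -0.2552  0.0231]
blue 6529 [322. 239.] med [ 0.5648 -0.2435  0.0343] max [ 0.5766 -0.23    0.0353] min [ 0.5506 -0.257   0.0235]
blue 1258 [322. 376.] med [ 0.5074 -0.2486  0.0339] max [ 0.5147 -0.2423  0.0348] min [ 0.4995 -0.2548  0.033 ]
```

```bash
python3 -m crank '[{"linear":[0,0,-0.1],"twist":0},{"linear":[0,0,-0.2],"twist":0},{"linear":[0,0,-0.3],"twist":0},{"linear":[0,0,-0.4],"twist":0},{"linear":[0,0,-0.5],"twist":0},{"linear":[0,0,-0.6],"twist":0},{"linear":[0,0,-0.7],"twist":0},{"linear":[0,0,-0.8],"twist":0},{"linear":[0,0,-0.9],"twist":0},{"linear":[0,0,-1],"twist":0}]'
python3 -m crank '[{"linear":[0,0,-0.1],"twist":-0.034},{"linear":[0,0,-0.2],"twist":-0.068},{"linear":[0,0,-0.3],"twist":-0.1},{"linear":[0,0,-0.4],"twist":-0.136},{"linear":[0,0,-0.5],"twist":-0.17},{"linear":[0,0,-0.6],"twist":-0.2},{"linear":[0,0,-0.7],"twist":-0.238},{"linear":[0,0,-0.8],"twist":-0.27},{"linear":[0,0,-0.9],"twist":-0.3},{"linear":[0,0,-1],"twist":-0.34}]' >/dev/null
python3 -m crank '[{"linear":[0,0,0],"twist":-0.034},{"linear":[0,0,0],"twist":-0.068},{"linear":[0,0,0],"twist":-0.1},{"linear":[0,0,0],"twist":-0.136},{"linear":[0,0,0],"twist":-0.17},{"linear":[0,0,0],"twist":-0.2},{"linear":[0,0,0],"twist":-0.238},{"linear":[0,0,0],"twist":-0.27},{"linear":[0,0,0],"twist":-0.3},{"linear":[0,0,0],"twist":-0.34}]'
python3 -c "from h import *;plan(.5462,.0791,.18,86.8);avg(2)"
```

```text
clock: 65.75
position: [0.5331, -0.2471, 0.1018]
ee_rot: [[0.996, 0.09, -0.0], [0.09, -0.996, 0.0], [-0.0, -0.0, -1.0]]
ft_force: [-0.1, -0.4, -7.5]
grip_width: 0.0344
grip_force: 60.0
clock: 67.75
position: [0.5326, -0.2473, 0.1813]
ee_rot: [[0.055, 0.999, -0.001], [0.999, -0.055, -0.0], [-0.0, -0.001, -1.0]]
ft_force: [0.3, -1.3, -7.8]
grip_width: 0.0344
grip_force: 60.0
at [ 0.5326 -0.2473  0.1813] psi 86.9 w 0.0344 linear [ 4.084 -0.053  0.015] twist 0.001 t 67.75
avg F [-0.36  0.06 -8.46] M [ 0.022  0.018 -0.015]
```

```bash
python3 -m crank '[{"linear":[0.1,0,0],"twist":0},{"linear":[0.2,0,0],"twist":0},{"linear":[0.3,0,0],"twist":0},{"linear":[0.4,0,0],"twist":0},{"linear":[0.5,0,0],"twist":0},{"linear":[0.6,0,0],"twist":0},{"linear":[0.7,0,0],"twist":0},{"linear":[0.8,0,0],"twist":0},{"linear":[0.9,0,0],"twist":0},{"linear":[1,0,0],"twist":0}]'>/dev/null
python3 -m crank '[{"linear":[0.1,0,0],"twist":0},{"linear":[0.2,0,0],"twist":0},{"linear":[0.3,0,0],"twist":0},{"linear":[0.4,0,0],"twist":0},{"linear":[0.5,0,0],"twist":0},{"linear":[0.6,0,0],"twist":0},{"linear":[0.7,0,0],"twist":0},{"linear":[0.8,0,0],"twist":0},{"linear":[0.9,0,0],"twist":0},{"linear":[1,0,0],"twist":0}]'>/dev/null
python3 -m crank '[{"linear":[0.1,0,0],"twist":0},{"linear":[0.2,0,0],"twist":0},{"linear":[0.3,0,0],"twist":0},{"linear":[0.4,0,0],"twist":0},{"linear":[0.5,0,0],"twist":0},{"linear":[0.6,0,0],"twist":0},{"linear":[0.7,0,0],"twist":0},{"linear":[0.8,0,0],"twist":0},{"linear":[0.9,0,0],"twist":0},{"linear":[1,0,0],"twist":0}]'>/dev/null
python3 -m crank '[{"linear":[0.1,0,0],"twist":0},{"linear":[0.2,0,0],"twist":0},{"linear":[0.3,0,0],"twist":0},{"linear":[0.4,0,0],"twist":0},{"linear":[0.5,0,0],"twist":0},{"linear":[0.6,0,0],"twist":0},{"linear":[0.7,0,0],"twist":0},{"linear":[0.8,0,0],"twist":0},{"linear":[0.9,0,0],"twist":0},{"linear":[1,0,0],"twist":0}]'
python3 -c "from h import *;plan(.5462,.0791,.14,86.8)"
```

```text
clock: 71.85
position: [0.5513, 0.0731, 0.1811]
ee_rot: [[0.057, 0.998, 0.0], [0.998, -0.057, -0.0], [-0.0, 0.0, -1.0]]
ft_force: [0.1, -0.2, -7.4]
grip_width: 0.0348
grip_force: 60.0
at [0.5513 0.0731 0.1811] psi 86.8 w 0.0348 linear [ 0.072 -0.067  0.514] twist -0.0 t 71.85
```

```bash
python3 -m crank '[{"linear":[0.03,-0.03,0.05],"twist":0},{"linear":[0.072,-0.067,0.1],"twist":0},{"linear":[0.072,-0.067,0.15],"twist":0},{"linear":[0.072,-0.067,0.2],"twist":0},{"linear":[0.072,-0.067,0.25],"twist":0},{"linear":[0.072,-0.067,0.3],"twist":0},{"linear":[0.072,-0.067,0.35],"twist":0},{"linear":[0.072,-0.067,0.4],"twist":0},{"linear":[0.072,-0.067,0.45],"twist":0},{"linear":[0.072,-0.067,0.5],"twist":0}]'
python3 - <<'E'
from h import *
plan(.5462,.0791,.060,86.8)
for n in ['side','scene']:
    f=grab(n);P=depthpts(f);A=lambda P:(P[...,0]<.65)&(abs(P[...,1])<.25)&(P[...,0]>.45)
    ends(f,P,'blue',zr=(.08,.2),area=A); ends(f,P,'yellow',zr=(.01,.07),area=A);ends(f,P,'red',zr=(.01,.05),area=A)
E
```

```text
clock: 72.85
position: [0.5462, 0.0785, 0.1408]
ee_rot: [[0.057, 0.998, 0.0], [0.998, -0.057, -0.0], [-0.0, 0.0, -1.0]]
ft_force: [0.7, -0.4, -7.8]
grip_width: 0.0342
grip_force: 60.0
at [0.5462 0.0785 0.1408] psi 86.8 w 0.0342 linear [ 8.00e-03 -1.00e-03  1.01e+00] twist -0.0 t 72.85
blue 53 [300. 214.] med [ 0.5378 -0.0654  0.1531] max [ 0.5491 -0.0561  0.1553] min [ 0.527  -0.0746  0.1511]
blue 121 [336. 259.] med [0.5495 0.1127 0.1544] max [0.5617 0.1224 0.1574] min [0.537  0.0978 0.1462]
yellow 79 [319. 263.] med [0.5467 0.0357 0.0524] max [0.5513 0.0652 0.055 ] min [0.5401 0.0052 0.0491]
yellow 35 [334. 279.] med [0.5483 0.1026 0.0525] max [0.5561 0.109  0.0543] min [0.5384 0.0958 0.0494]
blue 98 [285. 223.] med [ 0.5355 -0.0636  0.1531] max [ 0.5491 -0.0513  0.1576] min [ 0.5215 -0.0739  0.1491]
blue 68 [306. 230.] med [ 0.5374 -0.0058  0.1538] max [0.5438 0.013  0.1571] min [ 0.5316 -0.0243  0.1503]
blue 121 [349. 250.] med [0.5496 0.1133 0.1548] max [0.5604 0.1242 0.1585] min [0.5333 0.1005 0.1483]
yellow 94 [286. 248.] med [ 0.5364 -0.0632  0.0524] max [ 0.5521 -0.0516  0.058 ] min [ 0.5183 -0.0768  0.0445]
yellow 155 [316. 260.] med [0.5425 0.0217 0.053 ] max [0.5496 0.0661 0.0577] min [ 0.5348 -0.0218  0.0484]
yellow 65 [345. 272.] med [0.5445 0.1034 0.053 ] max [0.5604 0.1174 0.0581] min [0.5334 0.0958 0.0484]
```

```bash
python3 -m crank '[{"linear":[0,0,0.1],"twist":0},{"linear":[0,0,0.2],"twist":0},{"linear":[0,0,0.3],"twist":0},{"linear":[0,0,0.4],"twist":0},{"linear":[0,0,0.5],"twist":0},{"linear":[0,0,0.6],"twist":0},{"linear":[0,0,0.7],"twist":0},{"linear":[0,0,0.8],"twist":0},{"linear":[0,0,0.85],"twist":0},{"linear":[0,0,0.85],"twist":0}]'
python3 -m crank '[{"linear":[0,0,0.03],"twist":0},{"linear":[0,0,0.06],"twist":0},{"linear":[0,0,0.09],"twist":0},{"linear":[0,0,0.12],"twist":0},{"linear":[0,0,0.14],"twist":0},{"linear":[0,0,0.155],"twist":0},{"linear":[0,0,0.165],"twist":0},{"linear":[0,0,0.165],"twist":0},{"linear":[0,0,0.165],"twist":0},{"linear":[0,0,0.165],"twist":0}]'
python3 - <<'E'
from h import *
avg(3)
f=grab('side');P=depthpts(f);ends(f,P,'blue',area=lambda P:(P[...,0]<.65)&(abs(P[...,1])<.25)&(P[...,0]>.45))
E
```

```text
clock: 73.95
position: [0.5458, 0.0784, 0.0725]
ee_rot: [[0.057, 0.998, -0.001], [0.998, -0.057, -0.0], [-0.0, -0.001, -1.0]]
ft_force: [0.2, 0.1, -7.6]
grip_width: 0.0346
grip_force: 60.0
clock: 74.95
position: [0.5468, 0.0785, 0.0603]
ee_rot: [[0.057, 0.998, 0.001], [0.998, -0.057, 0.0], [0.0, 0.001, -1.0]]
ft_force: [0.5, -0.9, -1.7]
grip_width: 0.0347
grip_force: 60.0
avg F [ 0.28 -0.03  0.03] M [-0.029 -0.104  0.019]
blue 58 [301. 233.] med [ 0.5384 -0.0649  0.074 ] max [ 0.5489 -0.0554  0.0772] min [ 0.5271 -0.0753  0.0708]
blue 78 [335. 277.] med [0.5491 0.1078 0.074 ] max [0.5615 0.1189 0.0766] min [0.5375 0.0984 0.0716]
```

```bash
python3 -m crank '[{"linear":[0,0,0],"twist":0},{"linear":[0,0,0],"twist":0},{"linear":[0,0,0],"twist":0},{"linear":[0,0,0],"twist":0},{"linear":[0,0,0],"twist":0},{"linear":[0,0,0],"twist":0},{"linear":[0,0,0],"twist":0},{"linear":[0,0,0],"twist":0},{"linear":[0,0,-0.2],"twist":0},{"linear":[0,0,-0.4],"twist":0}]' 1 
python3 -m crank '[{"linear":[0,0,-0.2],"twist":0},{"linear":[0,0,-0.4],"twist":0},{"linear":[0,0,-0.6],"twist":0},{"linear":[-0.2,0,-0.6],"twist":0},{"linear":[-0.4,0,-0.6],"twist":0},{"linear":[-0.6,0,-0.6],"twist":0},{"linear":[-0.8,0,-0.6],"twist":0},{"linear":[-1,0,-0.6],"twist":0},{"linear":[-1,0,-0.6],"twist":0},{"linear":[-1,0,-0.6],"twist":0}]' >/dev/null
python3 -m crank '[{"linear":[-0.3,-0.03,0],"twist":0},{"linear":[-0.6,-0.06,0],"twist":0},{"linear":[-0.9,-0.1,0],"twist":0},{"linear":[-1,-0.1,0],"twist":0},{"linear":[-1,-0.1,0],"twist":0},{"linear":[-1,-0.1,0],"twist":0},{"linear":[-1,-0.1,0],"twist":0},{"linear":[-1,-0.1,0],"twist":0},{"linear":[-1,-0.1,0],"twist":0},{"linear":[-1,-0.1,0],"twist":0}]' >/dev/null
python3 -m crank '[{"linear":[-0.3,-0.03,0],"twist":0},{"linear":[-0.6,-0.06,0],"twist":0},{"linear":[-0.9,-0.1,0],"twist":0},{"linear":[-1,-0.1,0],"twist":0},{"linear":[-1,-0.1,0],"twist":0},{"linear":[-1,-0.1,0],"twist":0},{"linear":[-1,-0.1,0],"twist":0},{"linear":[-1,-0.1,0],"twist":0},{"linear":[-1,-0.1,0],"twist":0},{"linear":[-1,-0.1,0],"twist":0}]' >/dev/null
python3 -m crank '[{"linear":[-0.3,-0.03,0],"twist":0.07},{"linear":[-0.6,-0.06,0],"twist":0.14},{"linear":[-0.9,-0.1,0],"twist":0.21},{"linear":[-1,-0.1,0],"twist":0.28},{"linear":[-1,-0.1,0],"twist":0.35},{"linear":[-1,-0.1,0],"twist":0.42},{"linear":[-1,-0.1,0],"twist":0.49},{"linear":[-1,-0.1,0],"twist":0.56},{"linear":[-1,-0.1,0],"twist":0.63},{"linear":[-1,-0.1,0],"twist":0.65}]'
python3 - <<'E'
from h import *
f=grab('wrist');P=depthpts(f);print('w',bars(f,P,('green',)));ends(f,P,'green',zr=(.01,.03));cv2.imwrite('pics/w4.png',f['img'])
for n in ['side','scene']:
    f=grab(n);P=depthpts(f);print(n,bars(f,P,('green',),area=lambda P:(P[...,1]<-.3)&(P[...,0]>.3)&(P[...,0]<.65))); ends(f,P,'green',zr=(.01,.03),area=lambda P:(P[...,1]<-.3)&(P[...,0]<.65))
    A=lambda P:(P[...,0]<.65)&(abs(P[...,1])<.2)&(P[...,0]>.45); ends(f,P,'blue',area=A)
plan(.509,-.392,.13,10)
E
```

```text
clock: 76.15
position: [0.5457, 0.0783, 0.0919]
ee_rot: [[0.057, 0.998, -0.001], [0.998, -0.057, -0.0], [-0.0, -0.001, -1.0]]
ft_force: [0.1, 1.1, 0.8]
grip_width: 0.0918
grip_force: 0.0
clock: 80.15
position: [0.5042, -0.2394, 0.1398]
ee_rot: [[0.989, 0.147, -0.0], [0.147, -0.989, -0.0], [-0.0, 0.0, -1.0]]
ft_force: [0.8, 0.7, -0.3]
grip_width: 0.0915
grip_force: 0.0
w {'green': [(0.597, -0.3824, -81.4, 32, 27, 2028, [561.0, 129.0], 0.0216), (0.5259, -0.3955, 9.5, 71, 14, 1936, [549.0, 234.0], 0.0216)]}
green 2145 [560. 128.] med [ 0.5976 -0.3821  0.0215] max [ 0.6095 -0.3678  0.0227] min [ 0.5847 -0.3964  0.0199]
green 1965 [548. 234.] med [ 0.5274 -0.3953  0.0216] max [ 0.5579 -0.3865  0.0227] min [ 0.4943 -0.4042  0.0205]
side {}
green 13 [269. 165.] med [ 0.4305 -0.4136  0.0212] max [ 0.433  -0.4016  0.0227] min [ 0.4268 -0.4235  0.0168]
green 19 [255. 174.] med [ 0.4874 -0.4031  0.0206] max [ 0.5116 -0.3984  0.0232] min [ 0.4676 -0.4085  0.0185]
green 44 [229. 191.] med [ 0.5992 -0.3807  0.0218] max [ 0.61   -0.3699  0.025 ] min [ 0.5895 -0.392   0.0192]
blue 61 [300. 233.] med
[... 418 characters left out ...]
241] max [ 0.4341 -0.3982  0.0289] min [ 0.412  -0.424   0.0192]
green 118 [185. 207.] med [ 0.5086 -0.3974  0.0231] max [ 0.5515 -0.3872  0.0277] min [ 0.4639 -0.4077  0.019 ]
green 91 [173. 231.] med [ 0.5942 -0.3812  0.0222] max [ 0.6053 -0.3661  0.026 ] min [ 0.5811 -0.3959  0.0167]
blue 100 [286. 242.] med [ 0.5368 -0.064   0.0741] max [ 0.5495 -0.0517  0.0795] min [ 0.521  -0.0767  0.0661]
blue 156 [316. 255.] med [0.5399 0.0226 0.0752] max [0.5483 0.0659 0.0797] min [ 0.5336 -0.0197  0.0705]
blue 107 [347. 268.] med [0.5465 0.1097 0.0748] max [0.5602 0.1223 0.0795] min [0.5329 0.0976 0.0695]
at [ 0.5042 -0.2394  0.1399] psi 8.9 w 0.0919 linear [-0.234  1.894  0.123] twist -0.01 t 80.3
```

View pics/w4.png

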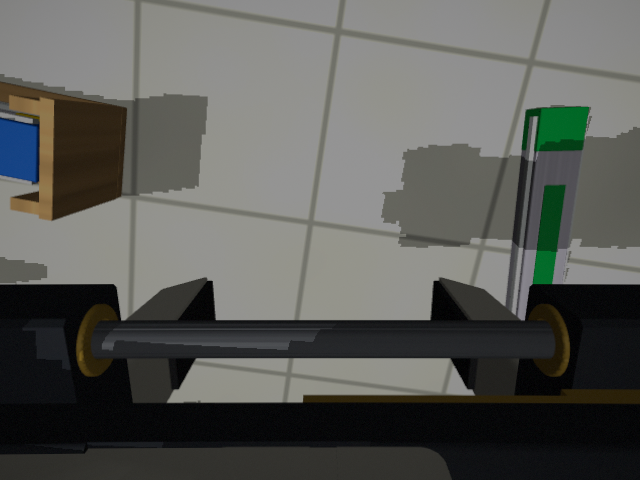

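```bash
python3 -m crank '[{"linear":[-0.1,0.25,0],"twist":-0.012},{"linear":[-0.1,0.5,0],"twist":-0.012},{"linear":[-0.1,0.75,0],"twist":-0.012},{"linear":[-0.1,0.95,0],"twist":-0.012},{"linear":[-0.1,0.95,0],"twist":-0.012},{"linear":[-0.1,0.95,0],"twist":-0.012},{"linear":[-0.1,0.95,0],"twist":-0.012},{"linear":[-0.1,0.95,0],"twist":-0.012},{"linear":[-0.1,0.95,0],"twist":-0.012},{"linear":[-0.1,0.95,0],"twist":-0.012}]' >/dev/null
python3 - <<'E'
from h import *
f=grab('wrist');P=depthpts(f);ends(f,P,'green',zr=(.01,.03))
plan(.51,-.3975,.008,10.3)
E
```

```text
green 2025 [449. 121.] med [ 0.5974 -0.3827  0.0216] max [ 0.6092 -0.369   0.0228] min [ 0.5849 -0.3965  0.0204]
green 2178 [439. 234.] med [ 0.5232 -0.3961  0.0215] max [ 0.5575 -0.387   0.0226] min [ 0.4755 -0.4039  0.0204]
green 552 [428. 364.] med [ 0.4196 -0.413   0.0211] max [ 0.4256 -0.3995  0.0221] min [ 0.4134 -0.4264  0.0201]
at [ 0.5079 -0.3156  0.14  ] psi 10.2 w 0.0919 linear [-0.156  1.012  1.65 ] twist -0.001 t 81.35
```

```bash
python3 -m crank '[{"linear":[-0.15,0.25,0],"twist":0.002},{"linear":[-0.156,0.5,0],"twist":0.002},{"linear":[-0.156,0.75,0],"twist":0.002},{"linear":[-0.156,1,0.1],"twist":0.002},{"linear":[-0.156,1,0.25],"twist":0.002},{"linear":[-0.156,1,0.4],"twist":0.002},{"linear":[-0.156,1,0.55],"twist":0.002},{"linear":[-0.156,1,0.7],"twist":0.002},{"linear":[-0.156,1,0.85],"twist":0.002},{"linear":[-0.156,1,0.95],"twist":0.002}]' >/dev/null
python3 -m crank '[{"linear":[0,0.012,0.15],"twist":0},{"linear":[0,0.012,0.3],"twist":0},{"linear":[0,0.012,0.45],"twist":0},{"linear":[0,0.012,0.6],"twist":0},{"linear":[0,0.012,0.7],"twist":0},{"linear":[0,0.012,0.7],"twist":0},{"linear":[0,0.012,0.7],"twist":0},{"linear":[0,0.012,0.7],"twist":0},{"linear":[0,0.012,0.7],"twist":0},{"linear":[0,0.012,0.7],"twist":0}]'
python3 -c "from h import *;plan(.51,-.398,.008,10);avg(5)"
python3 -m crank '[{"linear":[0,0,0],"twist":0},{"linear":[0,0,0],"twist":0},{"linear":[0,0,0],"twist":0},{"linear":[0,0,0],"twist":0},{"linear":[0,0,0],"twist":0},{"linear":[0,0,0],"twist":0},{"linear":[0,0,0],"twist":0},{"linear":[0,0,0],"twist":0},{"linear":[0,0,0],"twist":0},{"linear":[0,0,0],"twist":0}]' -1 60 >/dev/null
python3 -m crank '[{"linear":[0,0,-0.02],"twist":0},{"linear":[0,0,-0.04],"twist":0},{"linear":[0,0,-0.06],"twist":0},{"linear":[0,0,-0.08],"twist":0},{"linear":[0,0,-0.1],"twist":0},{"linear":[0,0,-0.12],"twist":0},{"linear":[0,0,-0.12],"twist":0},{"linear":[0,0,-0.12],"twist":0},{"linear":[0,0,-0.12],"twist":0},{"linear":[0,0,-0.12],"twist":0}]'
python3 - <<'E'
from h import *
avg(6)
for n in ['scene','wrist']: f=grab(n); P=depthpts(f); ends(f,P,'green',area=lambda P:(P[...,0]>.3)&(P[...,0]<.65)&(P[...,1]<-.3))
E
```

```text
clock: 83.35
position: [0.5101, -0.3981, 0.0084]
ee_rot: [[0.985, 0.173, 0.001], [0.173, -0.985, -0.0], [0.001, 0.001, -1.0]]
ft_force: [0.4, -0.2, 0.7]
grip_width: 0.092
grip_force: 0.0
at [ 0.5101 -0.3981  0.0084] psi 10.0 w 0.092 linear [-0.001 -0.001  0.005] twist -0.0 t 83.35
avg F [ 0.14  0.01 -0.14] M [ 0.014  0.107 -0.016]
clock: 85.6
position: [0.5099, -0.3979, 0.0175]
ee_rot: [[0.985, 0.173, 0.0], [0.173, -0.985, -0.0], [0.0, 0.0, -1.0]]
ft_force: [0.8, -0.3, -7.1]
grip_width: 0.0345
grip_force: 60.0
avg F [ 0.19 -0.08 -7.85] M [ 0.032 -0.092 -0.019]
green 96 [110. 147.] med [ 0.4916 -0.6418  0.144 ] max [ 0.5198 -0.6091  0.1642] min [ 0.4594 -0.6642  0.1376]
green 23 [127. 149.] med [ 0.469  -0.5955  0.1404] max [ 0.488  -0.5884  0.1456] min [ 0.4575 -0.6033  0.1373]
green 23 [117. 153.] med [ 0.4985 -0.6133  0.1395] max [ 0.5104 -0.6032  0.1442] min [ 0.4789 -0.6208  0.1367]
green 13 [ 70. 173.] med [ 0.6223 -0.6798  0.1508] max [ 0.6289 -0.6774  0.1603] min [ 0.6123 -0.6839  0.1429]
green 13 [ 82. 177.] med [ 0.5982 -0.6654  0.1182] max [ 0.6063 -0.6613  0.1237] min [ 0.5925 -0.6724  0.1071]
green 68 [182. 210.] med [ 0.5271 -0.3924  0.034 ] max [ 0.5526 -0.3843  0.0402] min [ 0.5012 -0.4015  0.0289]
green 93 [173. 227.] med [ 0.5942 -0.3767  0.0399] max [ 0.6055 -0.364   0.0445] min [ 0.5803 -0.3945  0.0277]
green 9141 [322.  72.] med [ 0.5965 -0.3818  0.0389] max [ 0.6082 -0.3684  0.0405] min [ 0.5837 -0.3953  0.0373]
green 4895 [322. 253.] med [ 0.5368 -0.3924  0.0332] max [ 0.5577 -0.3847  0.0355] min [ 0.5121 -0.4003  0.0306]
green 1228 [322. 376.] med [ 0.4827 -0.4019  0.0279] max [ 0.4907 -0.3956  0.0291] min [ 0.4742 -0.4081  0.0266]
```

```bash
python3 -m crank '[{"linear":[0,0,0.03],"twist":0},{"linear":[0,0,0.06],"twist":0},{"linear":[0,0,0.09],"twist":0},{"linear":[0,0,0.12],"twist":0},{"linear":[0,0,0.12],"twist":0},{"linear":[0,0,0.12],"twist":0},{"linear":[0,0,0.12],"twist":0},{"linear":[0,0,0.12],"twist":0},{"linear":[0,0,0.12],"twist":0},{"linear":[0,0,0.12],"twist":0}]' >/dev/null
python3 -m crank '[{"linear":[0,0,0],"twist":0},{"linear":[0,0,0],"twist":0},{"linear":[0,0,0],"twist":0},{"linear":[0,0,0],"twist":0},{"linear":[-0.2,0,0],"twist":0},{"linear":[-0.41,0,0],"twist":0},{"linear":[-0.41,0,0],"twist":0},{"linear":[-0.41,0,0],"twist":0},{"linear":[-0.41,0,0],"twist":0},{"linear":[-0.41,0,0],"twist":0}]' 0.3
python3 -c "from h import *;avg(4);f=grab('wrist');P=depthpts(f);ends(f,P,'green',area=lambda P:(P[...,0]>.3)&(P[...,1]<-.2))"
python3 -m crank '[{"linear":[0,0,0],"twist":0},{"linear":[0,0,0],"twist":0},{"linear":[0,0,0],"twist":0},{"linear":[0,0,0],"twist":0},{"linear":[0,0,0],"twist":0},{"linear":[0,0,0],"twist":0},{"linear":[0,0,0],"twist":0},{"linear":[0,0,0],"twist":0},{"linear":[0,0,0],"twist":0},{"linear":[0,0,0],"twist":0}]' -1 60 >/dev/null
python3 -m crank '[{"linear":[0,0,-0.02],"twist":0},{"linear":[0,0,-0.04],"twist":0},{"linear":[0,0,-0.06],"twist":0},{"linear":[0,0,-0.08],"twist":0},{"linear":[0,0,-0.1],"twist":0},{"linear":[0,0,-0.12],"twist":0},{"linear":[0,0,-0.14],"twist":0},{"linear":[0,0,-0.16],"twist":0},{"linear":[0,0,-0.16],"twist":0},{"linear":[0,0,-0.16],"twist":0}]'
python3 - <<'E'
from h import *
avg(6)
for n in ['scene','wrist']: f=grab(n); P=depthpts(f); ends(f,P,'green',area=lambda P:(P[...,0]>.3)&(P[...,0]<.65)&(P[...,1]<-.3)&(P[...,1]>-.5))
E
```

```text
clock: 88.0
position: [0.4781, -0.4034, 0.0079]
ee_rot: [[0.985, 0.174, 0.001], [0.174, -0.985, 0.0], [0.0, 0.0, -1.0]]
ft_force: [0.7, 0.0, -0.2]
grip_width: 0.0595
grip_force: 0.0
avg F [ 0.22  0.23 -0.47] M [ 0.017  0.12  -0.017]
green 1069 [325.   5.] med [ 0.585  -0.3848  0.0216] max [ 0.5878 -0.371   0.0227] min [ 0.5821 -0.3977  0.0205]
green 8945 [323. 200.] med [ 0.5241 -0.3952  0.0216] max [ 0.5576 -0.3857  0.0226] min [ 0.4827 -0.405   0.0206]
clock: 90.25
position: [0.4775, -0.4035, 0.0208]
ee_rot: [[0.985, 0.173, 0.0], [0.173, -0.985, -0.0], [0.0, 0.0, -1.0]]
ft_force: [-0.1, -0.1, -8.5]
grip_width: 0.0349
grip_force: 60.0
avg F [-0.19  0.08 -9.08] M [ 0.022  0.142 -0.022]
green 116 [184. 205.] med [ 0.5131 -0.3951  0.0363] max [ 0.5527 -0.3849  0.041 ] min [ 0.4688 -0.4055  0.0307]
green 97 [174. 229.] med [ 0.5948 -0.3785  0.0345] max [ 0.6063 -0.3647  0.0384] min [ 0.5812 -0.3939  0.0203]
green 1034 [322.   5.] med [ 0.5848 -0.384   0.0336] max [ 0.5876 -0.3708  0.0348] min [ 0.5819 -0.3973  0.0324]
green 8949 [322. 200.] med [ 0.5236 -0.3949  0.034 ] max [ 0.5575 -0.3855  0.035 ] min [ 0.4822 -0.4048  0.033 ]
```

```bash
python3 -m crank '[{"linear":[0,0,-0.1],"twist":0},{"linear":[0,0,-0.2],"twist":0},{"linear":[0,0,-0.3],"twist":0},{"linear":[0,0,-0.4],"twist":0},{"linear":[0,0,-0.5],"twist":0},{"linear":[0,0,-0.6],"twist":0},{"linear":[0,0,-0.7],"twist":0},{"linear":[0,0,-0.8],"twist":0},{"linear":[0,0,-0.9],"twist":0},{"linear":[0,0,-1],"twist":0}]'
python3 -m crank '[{"linear":[0,0,-0.1],"twist":-0.032},{"linear":[0,0,-0.2],"twist":-0.064},{"linear":[0,0,-0.3],"twist":-0.096},{"linear":[0,0,-0.4],"twist":-0.128},{"linear":[0,0,-0.5],"twist":-0.16},{"linear":[0,0,-0.6],"twist":-0.192},{"linear":[0,0,-0.7],"twist":-0.224},{"linear":[0,0,-0.8],"twist":-0.256},{"linear":[0,0,-0.9],"twist":-0.288},{"linear":[0,0,-1],"twist":-0.32}]' >/dev/null
python3 -m crank '[{"linear":[0,0,0],"twist":-0.032},{"linear":[0,0,0],"twist":-0.064},{"linear":[0,0,0],"twist":-0.096},{"linear":[0,0,0],"twist":-0.128},{"linear":[0,0,0],"twist":-0.16},{"linear":[0,0,0],"twist":-0.192},{"linear":[0,0,0],"twist":-0.224},{"linear":[0,0,0],"twist":-0.256},{"linear":[0,0,0],"twist":-0.288},{"linear":[0,0,0],"twist":-0.32}]'
python3 -c "from h import *;plan(.5417,-.0104,.18,86.8);avg(2)"
```

```text
clock: 91.65
position: [0.4775, -0.4035, 0.1014]
ee_rot: [[0.985, 0.173, -0.0], [0.173, -0.985, 0.0], [-0.0, -0.0, -1.0]]
ft_force: [-0.2, 0.5, -9.0]
grip_width: 0.0346
grip_force: 60.0
clock: 93.65
position: [0.4769, -0.4038, 0.1809]
ee_rot: [[0.055, 0.999, -0.001], [0.999, -0.055, -0.0], [-0.0, -0.001, -1.0]]
ft_force: [-0.7, 0.0, -9.0]
grip_width: 0.0347
grip_force: 60.0
at [ 0.4769 -0.4038  0.1809] psi 86.9 w 0.0347 linear [4.954 0.539 0.01 ] twist 0.001 t 93.65
avg F [ 0.27  0.19 -8.63] M [-0.052  0.01   0.033]
```

```bash
python3 -m crank '[{"linear":[0.1,0.01,0],"twist":0},{"linear":[0.2,0.02,0],"twist":0},{"linear":[0.3,0.03,0],"twist":0},{"linear":[0.4,0.04,0],"twist":0},{"linear":[0.5,0.05,0],"twist":0},{"linear":[0.6,0.06,0],"twist":0},{"linear":[0.7,0.07,0],"twist":0},{"linear":[0.8,0.08,0],"twist":0},{"linear":[0.9,0.1,0],"twist":0},{"linear":[1,0.11,0],"twist":0}]'>/dev/null
python3 -m crank '[{"linear":[0.1,0.01,0],"twist":0},{"linear":[0.2,0.02,0],"twist":0},{"linear":[0.3,0.03,0],"twist":0},{"linear":[0.4,0.04,0],"twist":0},{"linear":[0.5,0.05,0],"twist":0},{"linear":[0.6,0.06,0],"twist":0},{"linear":[0.7,0.07,0],"twist":0},{"linear":[0.8,0.08,0],"twist":0},{"linear":[0.9,0.1,0],"twist":0},{"linear":[1,0.11,0],"twist":0}]'>/dev/null
python3 -m crank '[{"linear":[0.1,0.01,0],"twist":0},{"linear":[0.2,0.02,0],"twist":0},{"linear":[0.3,0.03,0],"twist":0},{"linear":[0.4,0.04,0],"twist":0},{"linear":[0.5,0.05,0],"twist":0},{"linear":[0.6,0.06,0],"twist":0},{"linear":[0.7,0.07,0],"twist":0},{"linear":[0.8,0.08,0],"twist":0},{"linear":[0.9,0.1,0],"twist":0},{"linear":[1,0.11,0],"twist":0}]'>/dev/null
python3 -m crank '[{"linear":[0.1,0.01,0],"twist":0},{"linear":[0.2,0.02,0],"twist":0},{"linear":[0.3,0.03,0],"twist":0},{"linear":[0.4,0.04,0],"twist":0},{"linear":[0.5,0.05,0],"twist":0},{"linear":[0.6,0.06,0],"twist":0},{"linear":[0.7,0.07,0],"twist":0},{"linear":[0.8,0.08,0],"twist":0},{"linear":[0.9,0.1,0],"twist":0},{"linear":[1,0.11,0],"twist":0}]'>/dev/null
python3 -m crank '[{"linear":[0.1,0.01,0],"twist":0},{"linear":[0.2,0.02,0],"twist":0},{"linear":[0.3,0.03,0],"twist":0},{"linear":[0.4,0.04,0],"twist":0},{"linear":[0.5,0.05,0],"twist":0},{"linear":[0.6,0.06,0],"twist":0},{"linear":[0.7,0.07,0],"twist":0},{"linear":[0.8,0.08,0],"twist":0},{"linear":[0.9,0.1,0],"twist":0},{"linear":[0.954,0.1,0],"twist":0}]'
python3 - <<'E'
from h import *
plan(.5417,-.0104,.13,86.8)
for n in ['side','scene']:
    f=grab(n);P=depthpts(f);A=lambda P:(P[...,0]<.65)&(abs(P[...,1])<.25)&(P[...,0]>.45)
    ends(f,P,'green',zr=(.12,.25),area=A); ends(f,P,'blue',zr=(.01,.1),area=A)
E
```

```text
clock: 98.75
position: [0.5435, -0.0091, 0.1807]
ee_rot: [[0.056, 0.998, 0.0], [0.998, -0.056, 0.0], [0.0, 0.0, -1.0]]
ft_force: [0.0, 1.0, -8.9]
grip_width: 0.0346
grip_force: 60.0
at [ 0.5435 -0.0091  0.1807] psi 86.8 w 0.0346 linear [-0.017 -0.021  0.634] twist 0.0 t 98.75
green 101 [318. 226.] med [0.5455 0.0296 0.1945] max [0.5508 0.0665 0.1967] min [ 0.5409 -0.0127  0.1922]
green 102 [337. 250.] med [0.5516 0.1149 0.1938] max [0.5627 0.1254 0.1965] min [0.5401 0.1026 0.1909]
blue 61 [301. 233.] med [ 0.5377 -0.0644  0.0736] max [ 0.5499 -0.0548  0.0769] min [ 0.5258 -0.0752  0.0713]
blue 105 [317. 254.] med [0.5439 0.0223 0.0739] max [0.5493 0.0636 0.0768] min [ 0.5382 -0.0208  0.0709]
blue 78 [335. 277.] med [0.5497 0.1079 0.0741] max [0.561  0.1186 0.0765] min [0.5373 0.0969 0.0713]
green 108 [324. 228.] med [0.5435 0.0424 0.1952] max [0.5497 0.0735 0.1995] min [0.5369 0.0128 0.1921]
green 126 [351. 240.] med [0.5497 0.1154 0.1951] max [0.5629 0.1277 0.1991] min [0.5364 0.1025 0.1895]
blue 99 [286. 242.] med [ 0.5352 -0.0652  0.0743] max [ 0.5503 -0.0519  0.0792] min [ 0.5202 -0.076   0.0629]
blue 156 [316. 255.] med [0.5404 0.0233 0.075 ] max [0.5477 0.0661 0.0804] min [ 0.5337 -0.0198  0.0711]
blue 107 [347. 268.] med [0.5455 0.1098 0.0744] max [0.559  0.1223 0.0779] min [0.533  0.0975 0.0702]
```

```bash
python3 -m crank '[{"linear":[-0.035,-0.018,0.08],"twist":0},{"linear":[-0.035,-0.018,0.16],"twist":0},{"linear":[-0.035,-0.018,0.24],"twist":0},{"linear":[-0.035,-0.018,0.32],"twist":0},{"linear":[-0.035,-0.018,0.4],"twist":0},{"linear":[-0.035,-0.018,0.5],"twist":0},{"linear":[-0.035,-0.018,0.6],"twist":0},{"linear":[-0.035,-0.018,0.7],"twist":0},{"linear":[-0.035,-0.018,0.8],"twist":0},{"linear":[-0.035,-0.018,0.9],"twist":0}]'
python3 -m crank '[{"linear":[0,0,0.08],"twist":0},{"linear":[0,0,0.14],"twist":0},{"linear":[0,0,0.2],"twist":0},{"linear":[0,0,0.24],"twist":0},{"linear":[0,0,0.27],"twist":0},{"linear":[0,0,0.3],"twist":0},{"linear":[0,0,0.32],"twist":0},{"linear":[0,0,0.34],"twist":0},{"linear":[0,0,0.34],"twist":0},{"linear":[0,0,0.34],"twist":0}]'
python3 - <<'E'
from h import *
avg(3);plan(.5417,-.0115,.0815,86.8)
f=grab('side');P=depthpts(f);ends(f,P,'green',area=lambda P:(P[...,0]<.65)&(abs(P[...,1])<.25)&(P[...,0]>.45))
E
```

```text
clock: 99.85
position: [0.5415, -0.013, 0.108]
ee_rot: [[0.057, 0.998, 0.0], [0.998, -0.057, -0.0], [-0.0, 0.0, -1.0]]
ft_force: [-0.5, -0.0, -8.8]
grip_width: 0.0344
grip_force: 60.0
clock: 100.85
position: [0.542, -0.013, 0.0819]
ee_rot: [[0.057, 0.998, 0.001], [0.998, -0.057, 0.0], [0.0, 0.001, -1.0]]
ft_force: [0.4, 1.1, -4.8]
grip_width: 0.0348
grip_force: 60.0
avg F [ 0.31 -0.05 -3.89] M [-0.02  -0.06  -0.029]
at [ 0.542  -0.013   0.0819] psi 86.8 w 0.0345 linear [ 0.019 -0.004  0.005] twist -0.0 t 101.0
green 76 [318. 250.] med [0.5441 0.0238 0.0964] max [0.5486 0.0606 0.0988] min [ 0.5398 -0.0094  0.0934]
green 85 [335. 272.] med [0.5508 0.111  0.0966] max [0.5617 0.121  0.0992] min [0.5396 0.0983 0.0933]
```

```bash
python3 -m crank '[{"linear":[0,0,0],"twist":0},{"linear":[0,0,0],"twist":0},{"linear":[0,0,0],"twist":0},{"linear":[0,0,0],"twist":0},{"linear":[0,0,0],"twist":0},{"linear":[0,0,0],"twist":0},{"linear":[0,0,0],"twist":0},{"linear":[0,0,0],"twist":0},{"linear":[0,0,-0.2],"twist":0},{"linear":[0,0,-0.4],"twist":0}]' 1 
python3 -m crank '[{"linear":[0,0,-0.2],"twist":0},{"linear":[0,0,-0.3],"twist":0},{"linear":[0,-0.1,-0.3],"twist":0},{"linear":[0.1,-0.2,-0.3],"twist":0.07},{"linear":[0.2,-0.4,-0.3],"twist":0.14},{"linear":[0.3,-0.6,-0.3],"twist":0.21},{"linear":[0.4,-0.8,-0.3],"twist":0.28},{"linear":[0.4,-0.9,-0.3],"twist":0.35},{"linear":[0.4,-1,-0.3],"twist":0.42},{"linear":[0.4,-1,-0.3],"twist":0.49}]' 
python3 - <<'E'
from h import *
for n in ['side','scene']:
    f=grab(n);P=depthpts(f);A=lambda P:(P[...,0]<.65)&(abs(P[...,1])<.25)&(P[...,0]>.45)
    ends(f,P,'green',zr=(.02,.15),area=A)
    hsv=cv2.cvtColor(f['img'],cv2.COLOR_BGR2HSV)
    wood=(hsv[...,0]>8)&(hsv[...,0]<24)&(hsv[...,1]>80)&(abs(P[...,1]-.03)<.2)&(P[...,0]>.35)&(P[...,0]<.62)
    for lo,hi in [(.075,.087),(.05,.062)]:
        k,l,st,c=cv2.connectedComponentsWithStats((wood&(P[...,2]>lo)&(P[...,2]<hi)).astype(np.uint8))
        for i in range(1,k):
            if st[i,4]>20:
                q=P[l==i]; print(n,lo,st[i,4],c[i].round(),np.nanmean(q,0).round(4),np.nanmin(q,0).round(3),np.nanmax(q,0).round(3))
    m=(abs(P[...,2]-.188)<.008)&(hsv[...,1]<40)&(hsv[...,2]>120)&(P[...,0]>.6)
    k,l,st,c=cv2.connectedComponentsWithStats(m.astype(np.uint8)); i=1+st[1:,4].argmax()
    Q=world(f,np.argwhere(l==i)[:,::-1],.188)[:,:2]; print('org',cv2.minAreaRect((Q*1000).astype(np.float32)),P[l==i].mean(0))
plan(.428,.027,.1,-3)
cv2.imwrite('pics/p5.png',cv2.resize(grab('side')['img'][170:370,180:440],None,fx=2.5,fy=2.5))
E
```

```text
clock: 102.05
position: [0.541, -0.0131, 0.1135]
ee_rot: [[0.057, 0.998, -0.001], [0.998, -0.057, -0.0], [-0.0, -0.001, -1.0]]
ft_force: [0.3, 0.8, 0.4]
grip_width: 0.0918
grip_force: 0.0
clock: 103.05
position: [0.4611, 0.0235, 0.1366]
ee_rot: [[0.886, 0.464, -0.002], [0.464, -0.886, -0.0], [-0.002, -0.001, -1.0]]
ft_force: [-0.4, -1.0, -0.2]
grip_width: 0.0918
grip_force: 0.0
green 56 [300. 228.] med [ 0.5396 -0.065   0.0954] max [ 0.5509 -0.0563  0.0989] min [ 0.5286 -0.0757  0.0931]
green 77 [317. 249.] med [0.544  0.0237 0.0963] max [0.5492 0.061  0.0999] min [ 0.5396 -0.0191  0.0939]
green 81 [335. 273.] med [0.5507 0.1111 0.0958] max [0.5614 0.121  0.0982] min [0.5399 0.0989 0.0922]
side 0.075 24 [290. 233.] [ 0.5633 -0.079   0.0788] [ 0.554 -0.092  0.075] [ 0.569 -0.066  0.083]
side 0.075 98 [339. 281.] [0.5505 0.1286 0.0794] [0.518 0.111 0.075] [0.58  0.135 0.084]
side 0.05 52 [352. 242.] [0.4294 0.031  0.0549] [0.423 0.008 0.05 ] [0.435 0.05  0.061]
side 0.05 46 [340. 288.] [0.5516 0.1335 0.0559] [0.521 0.13  0.05 ] [0.58  0.137 0.062]
org ((729.2616577148438, 12.9718627929
[... 416 characters left out ...]
8]
scene 0.075 68 [278. 241.] [ 0.5447 -0.0809  0.0799] [ 0.501 -0.089  0.075] [ 0.569 -0.065  0.086]
scene 0.075 113 [354. 270.] [0.5473 0.1284 0.0796] [0.511 0.113 0.075] [0.579 0.138 0.086]
scene 0.05 74 [337. 229.] [0.4262 0.0307 0.0555] [0.414 0.009 0.05 ] [0.434 0.052 0.061]
scene 0.05 23 [276. 253.] [ 0.5644 -0.0783  0.0562] [ 0.56 -0.09  0.05] [ 0.568 -0.068  0.062]
scene 0.05 43 [352. 279.] [0.5595 0.1302 0.056 ] [0.521 0.114 0.05 ] [0.58  0.138 0.062]
org ((724.5206298828125, 9.456680297851562), (300.3261413574219, 108.05596923828125), 86.98531341552734) [0.7266532  0.01520388 0.18895084]
at [0.4622 0.0235 0.1368] psi 27.8 w 0.0922 linear [-0.358 -0.238  0.461] twist 0.257 t 103.15
```

View pics/p5.png

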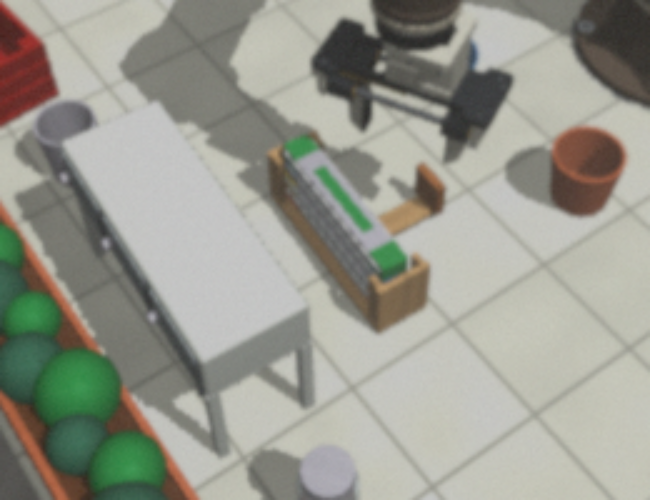

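All four bars are stacked (green on top at (343,200) in the crop). I'll take the tab with the gripper turned the other way round (psi 177), so the wrist camera faces away from the organiser.

```bash
python3 -m crank '[{"linear":[-0.1,-0.06,0],"twist":-0.07},{"linear":[-0.2,-0.12,0],"twist":-0.14},{"linear":[-0.3,-0.18,0],"twist":-0.21},{"linear":[-0.358,-0.238,0],"twist":-0.28},{"linear":[-0.358,-0.238,0],"twist":-0.35},{"linear":[-0.358,-0.238,0],"twist":-0.42},{"linear":[-0.358,-0.238,0],"twist":-0.49},{"linear":[-0.358,-0.238,0],"twist":-0.56},{"linear":[-0.358,-0.238,0],"twist":-0.63},{"linear":[-0.358,-0.238,0],"twist":-0.7}]' >/dev/null
python3 -m crank '[{"linear":[0,0,0],"twist":-0.07},{"linear":[0,0,0],"twist":-0.14},{"linear":[0,0,0],"twist":-0.21},{"linear":[0,0,0],"twist":-0.28},{"linear":[0,0,0],"twist":-0.35},{"linear":[0,0,0],"twist":-0.42},{"linear":[0,0,0],"twist":-0.49},{"linear":[0,0,0],"twist":-0.54},{"linear":[0,0,0],"twist":-0.54},{"linear":[0,0,0],"twist":-0.54}]'
python3 -c "from h import *;plan(.4275,.0285,.06,177);plan(.4275,.0285,.02,177)"
```

```text
clock: 105.2
position: [0.4291, 0.0267, 0.1373]
ee_rot: [[-0.998, 0.058, -0.0], [0.058, 0.998, 0.0], [0.0, 0.0, -1.0]]
ft_force: [-0.1, -0.2, -1.1]
grip_width: 0.0918
grip_force: 0.0
at [0.4291 0.0267 0.1373] psi 176.7 w 0.0918 linear [0.02  0.022 0.967] twist -0.003 t 105.2
at [0.4291 0.0267 0.1373] psi 176.7 w 0.0918 linear [0.02  0.022 1.467] twist -0.003 t 105.2
```

```bash
python3 -m crank '[{"linear":[0.02,0.022,0.1],"twist":-0.003},{"linear":[0.02,0.022,0.2],"twist":-0.003},{"linear":[0.02,0.022,0.3],"twist":-0.003},{"linear":[0.02,0.022,0.4],"twist":-0.003},{"linear":[0.02,0.022,0.5],"twist":-0.003},{"linear":[0.02,0.022,0.6],"twist":-0.003},{"linear":[0.02,0.022,0.7],"twist":-0.003},{"linear":[0.02,0.022,0.8],"twist":-0.003},{"linear":[0.02,0.022,0.85],"twist":-0.003},{"linear":[0.02,0.022,0.85],"twist":-0.003}]'
python3 -m crank '[{"linear":[0,0,0.1],"twist":0},{"linear":[0,0,0.2],"twist":0},{"linear":[0,0,0.3],"twist":0},{"linear":[0,0,0.4],"twist":0},{"linear":[0,0,0.5],"twist":0},{"linear":[0,0,0.6],"twist":0},{"linear":[0,0,0.6],"twist":0},{"linear":[0,0,0.6],"twist":0},{"linear":[0,0,0.6],"twist":0},{"linear":[0,0,0.6],"twist":0}]'
python3 -m crank '[{"linear":[0,0,0],"twist":0},{"linear":[0,0,0],"twist":0},{"linear":[0,0,0],"twist":0},{"linear":[0,0,0],"twist":0},{"linear":[0,0,0],"twist":0},{"linear":[0,0,0],"twist":0},{"linear":[0,0,0],"twist":0},{"linear":[0,0,0],"twist":0},{"linear":[0,0,0],"twist":0},{"linear":[0,0,0],"twist":0}]' -1 40
python3 - <<'E'
from h import *
avg(3)
for n in ['side','scene']:
    f=grab(n);P=depthpts(f);A=lambda P:(P[...,0]<.65)&(abs(P[...,1])<.25)&(P[...,0]>.45)
    ends(f,P,'green',zr=(.02,.15),area=A)
E
```

```text
clock: 106.2
position: [0.4273, 0.0286, 0.0689]
ee_rot: [[-0.999, 0.05, -0.001], [0.05, 0.999, -0.0], [0.001, -0.0, -1.0]]
ft_force: [0.5, -0.5, 0.2]
grip_width: 0.092
grip_force: 0.0
clock: 107.2
position: [0.428, 0.0287, 0.0218]
ee_rot: [[-0.999, 0.05, 0.001], [0.05, 0.999, 0.0], [-0.001, 0.0, -1.0]]
ft_force: [-0.4, 0.3, -0.0]
grip_width: 0.0918
grip_force: 0.0
clock: 108.2
position: [0.4275, 0.0281, 0.0215]
ee_rot: [[-0.999, 0.051, -0.0], [0.051, 0.999, -0.001], [0.0, -0.001, -1.0]]
ft_force: [0.2, -4.8, 2.2]
grip_width: 0.0436
grip_force: 40.0
avg F [-0.35 -5.09  1.54] M [-1.042  0.068 -0.032]
green 52 [300. 228.] med [ 0.539  -0.0646  0.0964] max [ 0.5501 -0.0552  0.0986] min [ 0.5288 -0.0749  0.0932]
green 89 [317. 249.] med [0.5438 0.0218 0.0959] max [0.5497 0.0628 0.0986] min [ 0.539  -0.0171  0.093 ]
green 90 [335. 273.] med [0.552  0.1108 0.0962] max [0.5629 0.122  0.099 ] min [0.5398 0.0986 0.0928]
green 94 [286. 237.] med [ 0.5352 -0.0631  0.0965] max [ 0.5496 -0.0524  0.1   ] min [ 0.5214 -0.0753  0.0891]
green 149 [316. 250.] med [0.5411 0.025  0.0973] max [0.5477 0.0674 0.1015] min [ 0.5333 -0.0208  0.0928]
green 121 [348. 264.] med [0.5494 0.1116 0.0966] max [0.5623 0.1243 0.1014] min [0.5349 0.098  0.0911]
```

```bash
python3 -m crank '[{"linear":[-0.06,-0.01,0],"twist":0},{"linear":[-0.14,-0.02,0],"twist":0},{"linear":[-0.22,-0.02,0],"twist":0},{"linear":[-0.3,-0.02,0],"twist":0},{"linear":[-0.38,-0.02,0],"twist":0},{"linear":[-0.46,-0.02,0],"twist":0},{"linear":[-0.54,-0.02,0],"twist":0},{"linear":[-0.62,-0.02,0],"twist":0},{"linear":[-0.7,-0.02,0],"twist":0},{"linear":[-0.76,-0.02,0],"twist":0}]'
python3 - <<'E'
from h import *
for n in ['side','scene']:
    f=grab(n);P=depthpts(f);A=lambda P:(P[...,0]<.75)&(abs(P[...,1])<.25)&(P[...,0]>.45)
    ends(f,P,'green',zr=(.02,.15),area=A)
E
```

```text
clock: 109.45
position: [0.4824, 0.0245, 0.0211]
ee_rot: [[-0.999, 0.049, -0.011], [0.049, 0.999, -0.0], [0.011, -0.001, -1.0]]
ft_force: [-19.9, 1.0, 23.5]
grip_width: 0.0438
grip_force: 40.0
green 58 [283. 236.] med [ 0.5933 -0.0689  0.0955] max [ 0.6046 -0.0591  0.0985] min [ 0.5826 -0.0775  0.0924]
green 92 [300. 258.] med [0.5986 0.0214 0.0966] max [0.6039 0.0601 0.0987] min [ 0.5939 -0.0219  0.0937]
green 96 [317. 282.] med [0.6063 0.1085 0.0959] max [0.6172 0.1189 0.0985] min [0.5947 0.0953 0.092 ]
green 100 [275. 253.] med [ 0.5918 -0.0672  0.0971] max [ 0.6055 -0.0549  0.1015] min [ 0.5773 -0.0799  0.0898]
green 158 [306. 266.] med [0.597  0.0215 0.097 ] max [0.6046 0.0639 0.1011] min [ 0.5904 -0.0229  0.0933]
green 120 [337. 281.] med [0.6045 0.1084 0.0967] max [0.6165 0.121  0.101 ] min [0.5911 0.0938 0.0907]
```

```bash
python3 -m crank '[{"linear":[-0.08,0,0],"twist":0},{"linear":[-0.16,0,0],"twist":0},{"linear":[-0.24,0,0],"twist":0},{"linear":[-0.32,0,0],"twist":0},{"linear":[-0.4,0,0],"twist":0},{"linear":[-0.48,0,0],"twist":0},{"linear":[-0.56,0,0],"twist":0},{"linear":[-0.64,0,0],"twist":0},{"linear":[-0.72,0,0],"twist":0},{"linear":[-0.8,0,0],"twist":0}]'
python3 - <<'E'
from h import *
for n in ['side','scene']:
    f=grab(n);P=depthpts(f);A=lambda P:(P[...,0]<.75)&(abs(P[...,1])<.25)&(P[...,0]>.45)
    ends(f,P,'green',zr=(.02,.15),area=A)
E
```

```text
clock: 110.55
position: [0.5464, 0.0217, 0.0211]
ee_rot: [[-0.999, 0.049, -0.011], [0.049, 0.999, 0.0], [0.011, -0.0, -1.0]]
ft_force: [-19.5, 0.1, 21.7]
grip_width: 0.0437
grip_force: 40.0
```

```bash
python3 -m crank '[{"linear":[-0.08,0,0],"twist":0},{"linear":[-0.16,0,0],"twist":0},{"linear":[-0.24,0,0],"twist":0},{"linear":[-0.32,0,0],"twist":0},{"linear":[-0.4,0,0],"twist":0},{"linear":[-0.48,-0.01,0],"twist":0},{"linear":[-0.56,-0.01,0],"twist":0},{"linear":[-0.64,-0.01,0],"twist":0},{"linear":[-0.72,-0.01,0],"twist":0},{"linear":[-0.81,-0.01,0],"twist":0}]'
python3 - <<'E'
from h import *
for n in ['side','scene']:
    f=grab(n);P=depthpts(f);hsv=cv2.cvtColor(f['img'],cv2.COLOR_BGR2HSV)
    m=(hsv[...,0]>8)&(hsv[...,0]<24)&(hsv[...,1]>80)&(abs(P[...,1]-.02)<.2)&(P[...,0]>.55)&(P[...,0]<.8)&(P[...,2]>0)&(P[...,2]<.1)
    k,l,st,c=cv2.connectedComponentsWithStats(m.astype(np.uint8))
    for i in range(1,k):
        if st[i,4]>12: q=P[l==i];print(n,st[i,4],c[i].round(),q.mean(0).round(3),q.min(0).round(3),q.max(0).round(3))
    cv2.imwrite(f'pics/e_{n}.png',f['img'])
a=cv2.imread('pics/e_scene.png')[190:390,190:390];b=cv2.imread('pics/e_side.png')[180:380,180:380]
cv2.imwrite('pics/e.png',cv2.resize(np.hstack([a,b]),None,fx=2,fy=2))
E
```

```text
clock: 111.65
position: [0.6114, 0.0179, 0.0212]
ee_rot: [[-0.999, 0.049, -0.01], [0.049, 0.999, 0.001], [0.01, 0.0, -1.0]]
ft_force: [-20.2, 0.5, 20.2]
grip_width: 0.0439
grip_force: 40.0
side 183 [279. 326.] [0.733 0.124 0.032] [0.704 0.121 0.008] [0.761 0.127 0.055]
scene 736 [277. 331.] [0.751 0.014 0.02 ] [ 0.735 -0.101  0.   ] [0.766 0.126 0.074]
```

View pics/e.png

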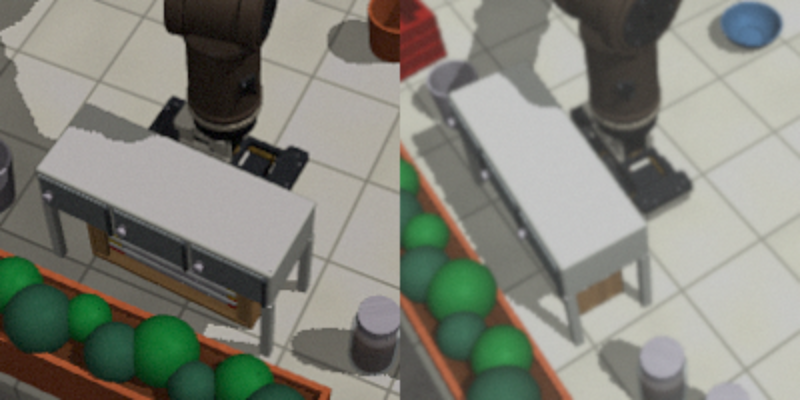

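```bash
python3 -m crank '[{"linear":[0.01,0,0],"twist":0},{"linear":[0.02,0,0],"twist":0},{"linear":[0.03,0,0],"twist":0},{"linear":[0.04,0,0],"twist":0},{"linear":[0.05,0,0],"twist":0},{"linear":[0.06,0,0],"twist":0},{"linear":[0.06,0,0],"twist":0},{"linear":[0.06,0,0],"twist":0},{"linear":[0.06,0,0],"twist":0},{"linear":[0.06,0,0],"twist":0}]'
python3 -m crank '[{"linear":[0,0,0],"twist":0},{"linear":[0,0,0],"twist":0},{"linear":[0,0,0],"twist":0},{"linear":[0,0,0],"twist":0},{"linear":[0,0,0],"twist":0},{"linear":[0,0,0],"twist":0},{"linear":[0,0,0],"twist":0},{"linear":[0,0,0],"twist":0},{"linear":[0,0,0],"twist":0},{"linear":[0,0,0],"twist":0}]' 1
python3 -m crank '[{"linear":[0.1,0,0],"twist":0},{"linear":[0.2,0,0],"twist":0},{"linear":[0.3,0,0],"twist":0},{"linear":[0.4,0,0],"twist":0},{"linear":[0.5,0,0],"twist":0},{"linear":[0.6,0,0],"twist":0},{"linear":[0.7,0,0],"twist":0},{"linear":[0.8,0,0],"twist":0},{"linear":[0.9,0,0],"twist":0},{"linear":[1,0,0],"twist":0}]'
python3 -m crank '[{"linear":[0.1,0,-0.1],"twist":0},{"linear":[0.2,0,-0.2],"twist":0},{"linear":[0.3,0,-0.3],"twist":0},{"linear":[0.4,0,-0.4],"twist":0},{"linear":[0.5,0,-0.5],"twist":0},{"linear":[0.6,0,-0.6],"twist":0},{"linear":[0.7,0,-0.7],"twist":0},{"linear":[0.8,0,-0.8],"twist":0},{"linear":[0.9,0,-0.9],"twist":0},{"linear":[1,0,-1],"twist":0}]' >/dev/null
python3 - <<'E'
from h import *
for n in ['side','scene','wrist']:
    f=grab(n);P=depthpts(f);hsv=cv2.cvtColor(f['img'],cv2.COLOR_BGR2HSV)
    m=(hsv[...,0]>8)&(hsv[...,0]<24)&(hsv[...,1]>80)&(abs(P[...,1]-.02)<.2)&(P[...,0]>.55)&(P[...,0]<.8)&(P[...,2]>0)&(P[...,2]<.1)
    k,l,st,c=cv2.connectedComponentsWithStats(m.astype(np.uint8))
    for i in range(1,k):
        if st[i,4]>12: q=P[l==i];print(n,st[i,4],c[i].round(),q.mean(0).round(3),q.min(0).round(3),q.max(0).round(3))
    if n=='scene':
        hs=[]
        A=lambda P:(P[...,0]<.8)&(P[...,0]>.6)&(abs(P[...,1])<.2)
        for c in ('red','yellow','blue','green'): ends(f,P,c,zr=(.005,.11),area=A)
        cv2.imwrite('pics/f.png',cv2.resize(f['img'][190:390,190:400],None,fx=3,fy=3))
ft()
E
```

```text
clock: 112.75
position: [0.6136, 0.0176, 0.0214]
ee_rot: [[-0.999, 0.05, 0.003], [0.05, 0.999, 0.001], [-0.002, 0.001, -1.0]]
ft_force: [5.4, 2.4, -6.4]
grip_width: 0.0441
grip_force: 40.0
clock: 113.75
position: [0.6121, 0.017, 0.0215]
ee_rot: [[-0.999, 0.05, 0.0], [0.05, 0.999, 0.0], [-0.0, 0.0, -1.0]]
ft_force: [0.2, 0.1, -0.8]
grip_width: 0.0919
grip_force: 0.0
clock: 114.75
position: [0.5316, 0.021, 0.0215]
ee_rot: [[-0.999, 0.05, 0.0], [0.05, 0.999, -0.0], [-0.0, -0.0, -1.0]]
ft_force: [0.2, -1.2, -0.5]
grip_width: 0.0919
grip_force: 0.0
side 75 [296. 273.] [0.615 0.026 0.05 ] [ 0.609 -0.001  0.02 ] [0.621 0.042 0.06 ]
side 175 [279. 326.] [0.734 0.124 0.031] [0.705 0.12  0.008] [0.761 0.127 0.054]
scene 738 [276. 331.] [0.751 0.013 0.02 ] [ 0.735 -0.101  0.   ] [0.765 0.125 0.075]
F [-0.88 -0.02 -0.49] M [ 0.18  -0.042  0.003] grip 0.0 0.09190738620776619
```

View pics/f.png

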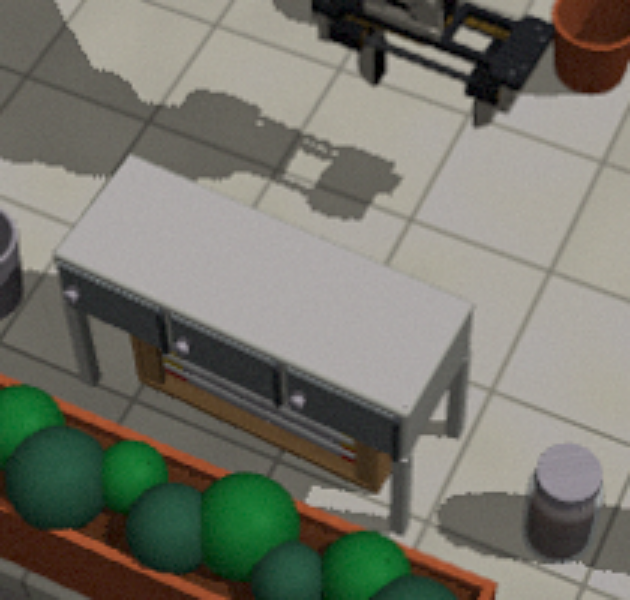

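The tray sits midway between the legs with the stack still level, and the gripper is clear. Handing in.

```bash
python3 -c "from cell import bot;print(bot.job_done())"
```

```text
the job is handed in; nothing more can be done
None
```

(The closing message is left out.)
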